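Draw the weight tray up to the stop bar with an even gap

TASK

Stand the yellow spacer block on the bench flat against the far face of the steel stop bar, about at its middle. Then hook a closed fingertip behind the raised far lip of the blue weight tray and drag the tray towards you until its whole front wall nips the spacer firmly against the bar all along, and hold it so for a moment. Finally lift the spacer out and set it down upright on the bench well clear of bar and tray; do not lift or tip the tray, shift the bar or knock other things about.

Things in the scene. Friction and masses are not known exactly. Their poses are not given: they have to be found in the camera images.
- bar: Heavy loose bright-steel stop bar, 40 (x) x 240 (y) x 30 (z) mm, about 2.6 kg, lying across in front of the robot. Origin at the centre of its underside; its own x points away from the robot, so its far face is the plane x = +20 mm, its long axis is y, z up. Friction alone holds it: a push of more than about 11 N may begin to shift it.
- spacer: Yellow spacer block 20 (x, the gap) x 120 (y) x 30 (z) mm, with a black grip tab centred on top, 12 (x) x 50 (y) mm, from z = 30 to 60 mm. 0.12 kg, loose. Origin at the centre of its underside; the two ends are alike, so a half turn makes no difference. Only the tab stands above the bar and the tray's walls: pinch it across its 12 mm.
- tray: Blue open tray, 125 (x) x 170 (y) mm, walls 30 mm high and 4 mm thick, floor 5 mm, carrying two loose steel weights (28 mm and 10 mm high); 0.55 to 0.75 kg in all; dragging it over the bench takes about 3 to 5 N. Origin at the centre of its underside; x points away from the robot to the raised lip; front wall's outer face at x = -62.5 mm.
- tray_lip: The raised far wall of the tray, fixed to it: 170 mm along y, with a rolled top edge 8 mm thick whose top is at z = 46 mm. Origin at the middle of its foot, 62 mm behind the tray's origin; axes as the tray's. Its rolled edge's outer (far) side stands at x = +4 mm.
- tray_front_left (a point): Point on the outer face of the tray's front wall, 80 mm to the left of the middle (tray y = +80 mm), 15 mm up. In the bar's frame its x should end at 40 mm (bar half-width 20 + spacer 20).
- tray_front_right (a point): The same on the right (tray y = -80 mm).
- red_pen: White pen with red cap at the bench's right edge, 135 mm long; bystander. Origin under its centre.
- tape_1: Roll of black tape at the back, 55 mm wide, 19 mm high; bystander. Origin under its centre.
- hex_key_set: Red folding hex key set, 92x30x20 mm, on the left of the bench; bystander. Origin under its centre.
Mind the look-alikes: they are no part of the job. There is more than one size of the spacer; the job needs the larger.

How it is judged:
By the outcome, as a careful person would: the job done as asked, in the order asked, and still so for the second after the job is handed in, with the robot touching nothing.
It also fails if it takes over 72 s, if anything falls off the work surface, if the arm or the gripper's body presses on something with over 40 N, if the wrist force passes 120 N, or if a joint passes its speed limit or range.

ROBOT

A 6-joint arm with a two-finger parallel gripper is mounted at the origin on a cart in front of the work surface, level with it; the furniture and walls round the work are solid. World frame = base frame: x ahead of the robot, y to its left, z up, the work surface at z = 0. Lengths are in m, angles in degrees, forces in N, time in s.
With the tool pointing down it reaches from about 0.375 to 0.9 m from the base axis. Payload 3.1 kg.
Tool frame: the origin (TCP) lies at the very end of the fingers, on their centre line; the grasp point (between the pads) lies 19 mm behind it; z points along the fingers, y is the direction in which the jaws open and shut (so a half turn about z gives the same grasp; the last joint's range is limited). The gripper opens to 87 mm and grips with 3 to 60 N. Pads are 19 mm wide; open, the fingers measure 117 mm over their backs; the gripper's body (75 mm by 190 mm) begins 51 mm behind the grasp point.
Start: joints at [54.116, 30.224, 82.088, -0, 67.689, -10.227], TCP at [0.271, 0.563, 0.223] pointing down, gripper open.
Joint ranges: [-176.69, 176.69], [-43.24, 126.21], [12.49, 139.97], [-82, 262], [0, 151.66], [-163.58, 163.58]. Speed limits (degrees/s): [159.86, 159.86, 180, 180, 180, 180].

INTERFACE

Orientations are given as a 3x3 rotation matrix whose columns are the frame's x, y, z axes.
In Python, from rig import read_state, capture, hand_in gives the robot as it stands. The module is installed in compiled form; this text tells all that it offers.
- The arm moves only by the tool send_rows, never from a script. Its argument "moves" is one flat list of numbers, 7 for each row, row after row: the turn, a rotation vector about the world's x, y, z in degrees, then the shift along the world's x, y, z in cm, then the gripper's target within -1 to 1 (fully open at 1, half-way at 0, shut at -1). In form: [rx, ry, rz, tx, ty, tz, hand, rx, ry, rz, tx, ty, tz, hand, ...]. A call has 1 to 20 rows; each row shifts and turns the commanded pose from where the row before left it; what a row does not reach is not made up. A row lasts 1/10 s, in which the tool goes at most 50 mm and 8.59 degrees, less where a joint would pass 70% of its speed; a pose out of reach is approached as far as the arm can. A call with a gripper value outside its range is refused whole. The fingers move at their own pace and stop on an object; the grip force is fixed at half the most. Time passes only in rows, so rows that do not move let the fingers close. It gives the time, the measured TCP pose, the force and the opening at its end, in the units of the state.
- read_state(): the state, without advancing time (a new reading comes with each control period).
- capture(name): name is "scene" or "side" or "wrist"; returns a dict with "pixels" (400x640x3 uint8, red, green, blue), "vertical_fov" (degrees; the focal length in pixels is half the picture's height over the tangent of half this angle, whatever the lens; pixels are square), "cx", "cy" (the principal point, pixels), "rvec" (rotation vector, rad) and "tvec" (3), from world to camera coordinates, as OpenCV has them. Camera axes: x right, y down, z forward; pixel columns grow to the right and rows downward; lengths in m; the calibration is good to about 2 mm. A picture is of the moment at which its call begins. There is no depth.
- hand_in(): hands the job in, once; it reports no verdict.
The state is a dict: "time_s": time; "joint_positions": joint angles; "qvel": joint speeds; "tau": joint torques, N m; "position": TCP position; "tcp_rot": TCP orientation; "force": force on the tool from outside, world axes, zero at the start; "moment": the same for the moment, N m; "opening": opening from 0.0 (shut) to 1.0 (fully open).
Only numpy, scipy, OpenCV 4.12 (cv2) and the standard library are available. Lean on these libraries where they do the work, as an engineer would, in place of code of your own. Each camera call takes 0.05 s, during which the arm holds its last target.

## Working session

There is one attempt and no reset: what is moved stays moved. The work goes in short steps, Python scripts to look and compute and a tool call to move; the robot and the scene stay as the last step left them, time stands still between calls to the robot, and variables do not carry over. Pictures are saved under pics/ and viewed, and the job is handed in when it is done.

Besides the shell and the picture viewer there is one more tool, called after "Emit:" in YAML: its name, and indented under it one key for each argument. send_rows: Moves the arm, as the interface text tells. Its arguments: {"type":"object","properties":{"moves":{"type":"array","items":{"type":"number"}}},"required":["moves"]}

```bash
mkdir -p pics
cat > h.py <<'E'
import numpy as np, cv2, json
from rig import read_state, capture, hand_in
def cam(name, save):
    c=capture(name); cv2.imwrite('pics/'+save+'.png', c['pixels'][:,:,::-1])
    p=np.asarray(c['pixels']); h=p.shape[0]
    f=h/2/np.tan(np.radians(c['vertical_fov'])/2)
    K=np.array([[f,0,c['cx']],[0,f,c['cy']],[0,0,1]])
    R=cv2.Rodrigues(np.array(c['rvec'],float))[0]; t=np.array(c['tvec'],float).reshape(3)
    np.savez('pics/'+save+'.npz',K=K,R=R,t=t,p=p)
    return K,R,t,p
def load(s):
    d=np.load('pics/'+s+'.npz'); return d['K'],d['R'],d['t'],d['p']
def unproj(c,u,v,z):
    K,R,t=c[:3]; d=R.T@np.linalg.inv(K)@np.array([u,v,1.]); o=-R.T@t
    return o+d*(z-o[2])/d[2]
def proj(c,P):
    K,R,t=c[:3]; q=K@(R@np.array(P,float)+t); return q[:2]/q[2]
def st():
    s=read_state(); print(s['time_s'],np.round(s['position'],4),np.round(s['tcp_rot'],3).tolist(),np.round(s['force'],2),np.round(s['moment'],2),round(s['opening'],3),np.round(s['joint_positions'],1)); return s
E
python3 - <<'E'
from h import *
st()
for n in ('scene','side','wrist'):
    c=cam(n,n+'0'); print(n,np.round(c[0],1).tolist(),np.round(-c[1].T@c[2],3))
st()
E
```

```text
0.0 [0.2702 0.5628 0.2216] [[-0.901, 0.433, -0.001], [0.433, 0.901, -0.002], [0.0, -0.002, -1.0]] [-0.7   0.11  0.82] [0.02 0.04 0.  ] 0.999 [ 54.1  30.3  82.2  -0.   67.7 -10.2]
scene [[422.9, 0.0, 329.3], [0.0, 422.9, 199.2], [0.0, 0.0, 1.0]] [-0.014 -0.434  0.948]
side [[384.5, 0.0, 318.3], [0.0, 384.5, 196.2], [0.0, 0.0, 1.0]] [ 0.032 -0.693  0.63 ]
wrist [[333.3, 0.0, 320.5], [0.0, 333.3, 203.1], [0.0, 0.0, 1.0]] [0.204 0.595 0.383]
0.15 [0.2703 0.5629 0.2218] [[-0.901, 0.433, -0.001], [0.433, 0.901, -0.001], [0.0, -0.002, -1.0]] [ 0.2   0.55 -0.03] [-0.06  0.    0.04] 0.998 [ 54.1  30.3  82.1  -0.   67.7 -10.2]
```

View pics/scene0.png

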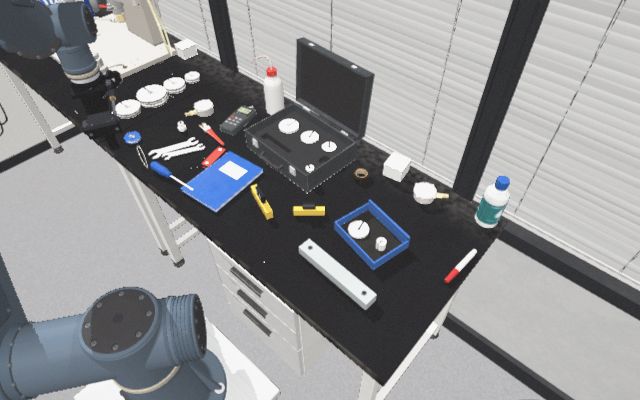

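View pics/side0.png

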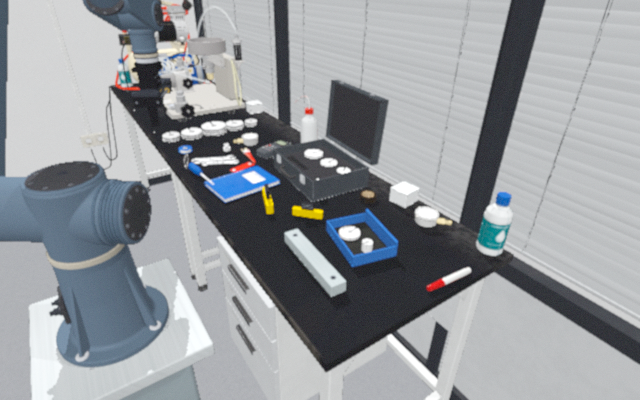

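View pics/wrist0.png

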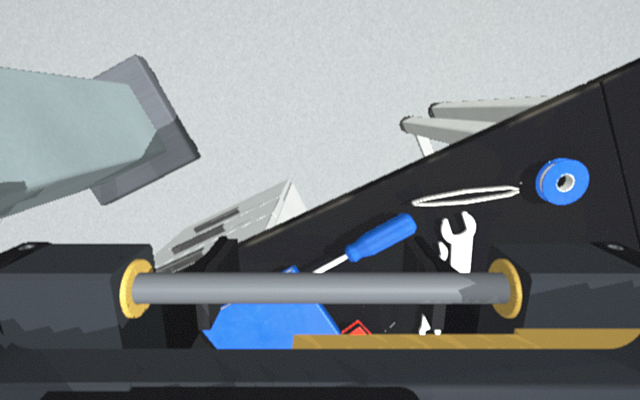

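The scene picture shows the bar at (337,272), the tray at (372,235), and two yellow blocks at (262,202) and (309,211). I'll enlarge that area to measure them.

Run:
```python
from h import *
for n,(x,y,w,h) in {'scene':(235,165,190,150),'side':(235,175,190,130)}.items():
    c=load(n+'0'); p=c[3][y:y+h,x:x+w]
    cv2.imwrite(f'pics/{n}0z.png',cv2.resize(p,None,fx=4,fy=4,interpolation=cv2.INTER_CUBIC)[:,:,::-1])
```

```text
(no output)
```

View pics/scene0z.png

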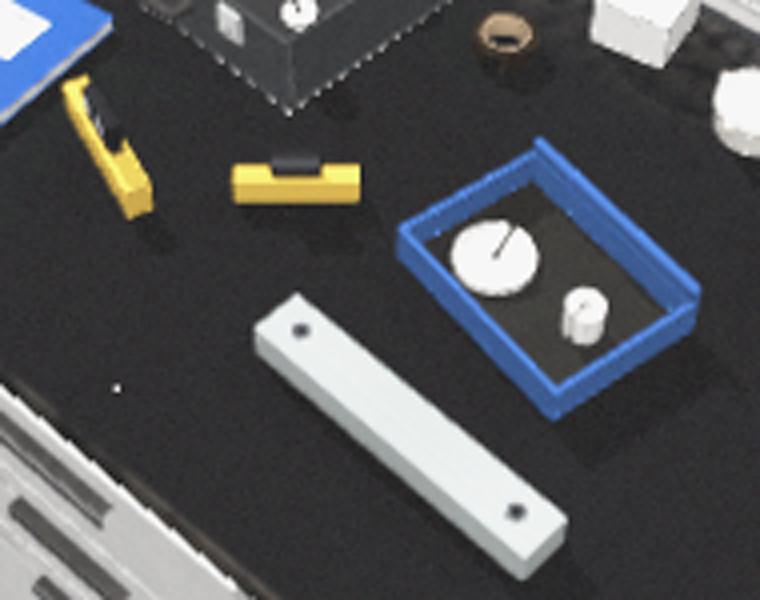

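View pics/side0z.png

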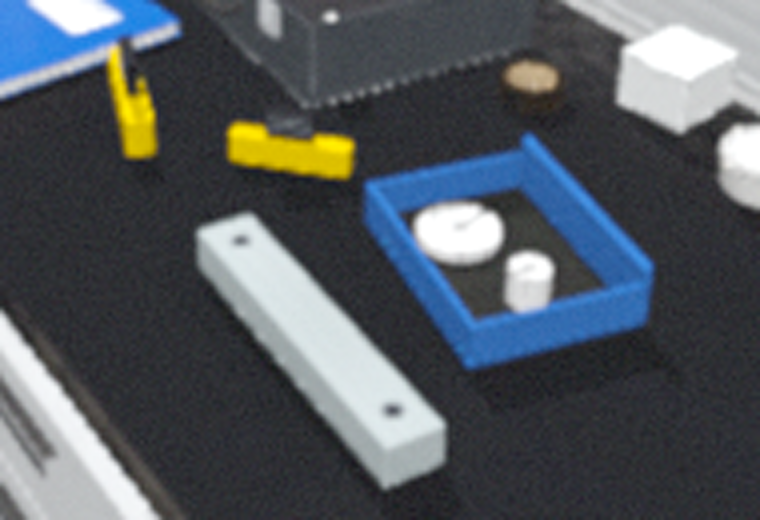

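Run:
```python
from h import *
s=load('scene0'); d=load('side0')
def U(c,off,pts,z): 
    out=[]
    for u,v in pts:
        P=unproj(c,(u+.5)/4-.5+off[0],(v+.5)/4-.5+off[1],z); out.append(P[:2])
    return np.array(out)*1000
so=(235,165); do=(235,175)
def show(n,A):
    print(n,np.round(A).tolist(),'edges',np.round(np.linalg.norm(np.diff(A,axis=0,append=A[:1]),axis=1)))
show('bar s',U(s,so,[(297,293),(255,330),(521,556),(567,519)],.03))
show('bar d',U(d,do,[(250,213),(197,235),(383,454),(444,428)],.03))
show('tray front+sides s FL,FR',U(s,so,[(398,231),(554,393)],.03))
show('tray lip s',U(s,so,[(540,138),(700,290)],.046))
show('tray front d',U(d,do,[(366,187),(472,327)],.03))
show('tray lip d',U(d,do,[(529,134),(653,267)],.046))
show('blkA (right) near bottom s',U(s,so,[(233,200),(360,204)],.0))
show('blkA near bottom d',U(d,do,[(228,162),(351,179)],.0))
show('blkB top s',U(s,so,[(64,86),(86,78),(151,180),(126,190)],.03))
show('blkB top d',U(d,do,[(108,50),(122,42),(157,117),(123,122)],.03))
```

```text
bar s [[471.0, 53.0], [431.0, 53.0], [417.0, -181.0], [455.0, -186.0]] edges [ 41. 234.  39. 240.]
bar d [[473.0, 56.0], [430.0, 53.0], [414.0, -184.0], [455.0, -186.0]] edges [ 43. 238.  41. 243.]
tray front+sides s FL,FR [[557.0, 37.0], [522.0, -125.0]] edges [166. 166.]
tray lip s [[680.0, 8.0], [642.0, -154.0]] edges [167. 167.]
tray front d [[558.0, 40.0], [524.0, -123.0]] edges [166. 166.]
tray lip d [[683.0, 13.0], [645.0, -154.0]] edges [171. 171.]
blkA (right) near bottom s [[518.0, 161.0], [577.0, 90.0]] edges [93. 93.]
blkA near bottom d [[516.0, 161.0], [581.0, 91.0]] edges [95. 95.]
blkB top s [[497.0, 315.0], [513.0, 309.0], [476.0, 199.0], [457.0, 206.0]] edges [ 18. 116.  19. 116.]
blkB top d [[496.0, 318.0], [512.0, 324.0], [480.0, 203.0], [455.0, 210.0]] edges [ 17. 125.  26. 115.]
```

```bash
cat >> h.py <<'E'
from scipy.optimize import least_squares
def fit(obs,x0):
    # obs: list of (cam, (u,v), (x,y,z) model mm). returns x,y (mm), yaw deg
    def res(q):
        a=np.radians(q[2]);c,s=np.cos(a),np.sin(a); r=[]
        for cm,uv,m in obs:
            P=[q[0]+c*m[0]-s*m[1],q[1]+s*m[0]+c*m[1],m[2]]
            r+=list(proj(cm,np.array(P)/1000)-uv)
        return np.array(r)
    o=least_squares(res,x0,loss='soft_l1'); return o.x,np.round(res(o.x).reshape(-1,2),1).tolist()
def zz(off,u,v,k=4): return np.array([(u+.5)/k-.5+off[0],(v+.5)/k-.5+off[1]])
E
python3 - <<'E'
from h import *
s=load('scene0'); d=load('side0')
S=lambda u,v,m:(s,zz((235,165),u,v),m)
D=lambda u,v,m:(d,zz((235,175),u,v),m)
B=[(20,120,30),(-20,120,30),(-20,-120,30),(20,-120,30)]
print('bar',fit([S(297,293,B[0]),S(255,330,B[1]),S(521,556,B[2]),S(567,519,B[3]),D(250,213,B[0]),D(197,235,B[1]),D(383,454,B[2]),D(444,428,B[3]),S(522,580,(-20,-120,0)),D(387,489,(-20,-120,0))],[443,-66,-4]))
T=[(-62.5,85,30),(-62.5,-85,30),(66,85,46),(66,-85,46)]
print('tray',fit([S(398,231,T[0]),S(554,393,T[1]),S(540,136,T[2]),S(700,290,T[3]),D(366,187,T[0]),D(472,327,T[1]),D(529,134,T[2]),D(653,267,T[3]),S(555,420,(-62.5,-85,0)),D(472,368,(-62.5,-85,0))],[600,-60,-12]))
K=[(-10,60,30),(10,60,30),(10,-60,30),(-10,-60,30)]
print('spacer',fit([S(64,86,K[0]),S(86,78,K[1]),S(151,180,K[2]),S(124,188,K[3]),S(132,218,(-10,-60,0)),S(153,205,(10,-60,0)),D(108,50,K[0]),D(157,117,K[2]),D(123,122,K[3]),D(127,158,(-10,-60,0)),D(156,153,(10,-60,0))],[486,260,-20]))
print(unproj(s,307,192,0),unproj(s,248,140,0))
print(unproj(s,212,208,0), unproj(s,263,167,0))
E
```

```text
bar (array([443.9288976 , -64.80272126,  -3.64819471]), [[-0.2, -0.2], [-0.6, -0.9], [0.7, 0.9], [0.1, -0.4], [-0.0, 0.6], [-0.0, -0.7], [0.7, -0.6], [0.5, -0.2], [-0.5, 0.8], [-0.7, 0.6]])
tray (array([600.66524724, -57.18846549, -12.2785323 ]), [[-0.5, -0.5], [0.2, 0.5], [-0.3, -0.8], [0.9, -1.1], [-0.0, 0.1], [0.0, 1.2], [0.3, 0.1], [0.7, -0.2], [-1.0, 0.1], [-0.7, 0.4]])
spacer (array([486.30045219, 259.29820778, -19.7732436 ]), [[-0.7, -0.7], [-0.0, -1.0], [-0.1, 0.0], [0.2, 0.6], [-0.8, -0.2], [0.4, 0.5], [0.1, -0.3], [-0.7, 0.9], [1.1, 0.4], [0.7, -0.1], [-0.0, 0.3]])
[ 6.11078983e-01  1.92285228e-01 -1.11022302e-16] [0.65468914 0.51152986 0.        ]
[0.37787147 0.35767508 0.        ] [0.59722159 0.37414847 0.        ]
```

The left block measures 120 mm, so it is the spacer. The other one measures about 93 mm and is the look-alike. I'm moving above the spacer.

Emit:
send_rows:
  moves: [0, 0, -7, 1.8, -2.53, 0, -0.1, 0, 0, -7, 1.8, -2.53, 0, -0.1, 0, 0, -7, 1.8, -2.53, 0, -0.1, 0, 0, -7, 1.8, -2.53, 0, -0.1, 0, 0, -7, 1.8, -2.53, 0, -0.1, 0, 0, -7, 1.8, -2.53, 0, -0.1, 0, 0, -7, 1.8, -2.53, 0, -0.1, 0, 0, -7, 1.8, -2.53, 0, -0.1, 0, 0, -7, 1.8, -2.53, -2, -0.1, 0, 0, -7, 1.8, -2.53, -3, -0.1, 0, 0, -7, 1.8, -2.53, -3, -0.1, 0, 0, -7.1, 1.8, -2.53, -3, -0.1, 0, 0, 0, 0, 0, 0, -0.1, 0, 0, 0, 0, 0, 0, -0.1]

```text
time_s: 1.55
position: [0.4863, 0.2591, 0.1117]
tcp_rot: [[0.339, 0.941, -0.002], [0.941, -0.339, -0.0], [-0.001, -0.002, -1.0]]
force: [0.7, 0.2, 0.1]
opening: 0.452
```

Run:
```python
from h import *
s=st()
for n in ('scene','side','wrist'): cam(n,n+'1')
c=load('scene1'); x,y,w,h=200,120,160,130
a=cv2.resize(c[3][y:y+h,x:x+w],None,fx=4,fy=4)[:,:,::-1]
cv2.imwrite('pics/s1z.png',a)
```

```text
1.55 [0.4863 0.2591 0.1117] [[0.339, 0.941, -0.002], [0.941, -0.339, -0.0], [-0.001, -0.002, -1.0]] [0.72 0.18 0.1 ] [-0.11  0.06  0.01] 0.452 [16.4 33.6 98.4  0.  48.2 36.2]
```

View pics/wrist1.png

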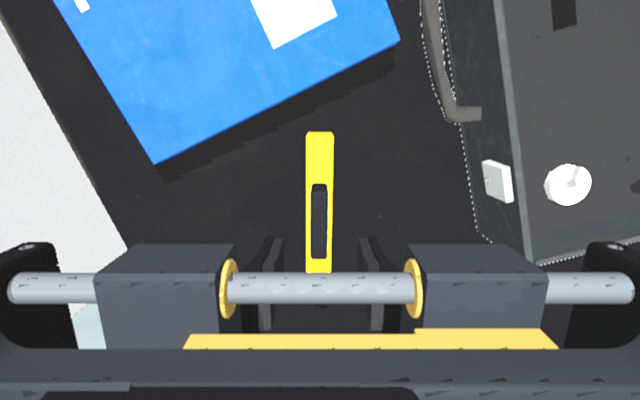

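View pics/s1z.png

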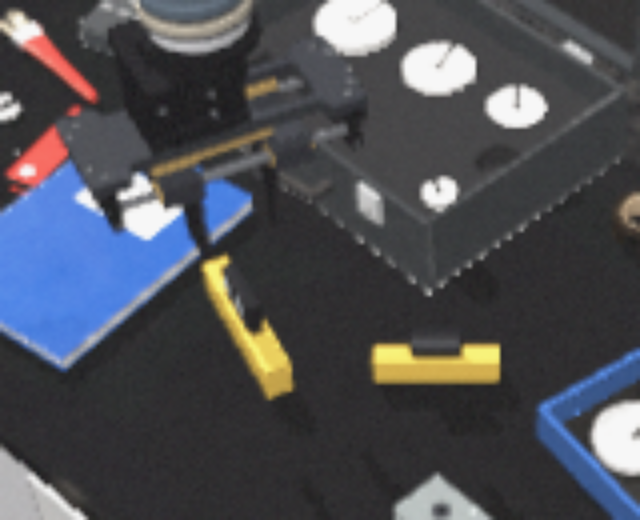

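The wrist picture shows the tab upright, centred at about column 319 and aligned with the jaws. I'll check this numerically.

Run:
```python
from h import *
c=load('wrist1')
a=unproj(c,319,183,.06);b=unproj(c,319,258,.06);e=unproj(c,306,133,.03);f=unproj(c,333,133,.03)
print(a,b,np.linalg.norm(a-b),(a+b)/2); print(e,f,np.linalg.norm(e-f))
m=(e+f)/2; d=np.array([.341,.940]); print('center from end',m[:2]-d*.06)
g=unproj(c,305,270,.03);h=unproj(c,332,270,.03); v=(m-(g+h)/2); print(np.degrees(np.arctan2(-v[0],v[1])))
# case heights
```

```text
[0.4946819  0.28655438 0.06      ] [0.47647032 0.2359469  0.06      ] 0.05378455284429949 [0.48557611 0.26125064 0.06      ]
[0.49595881 0.31828491 0.03      ] [0.51427517 0.31172011 0.03      ] 0.019457271793307435
center from end [0.48465699 0.25860251]
-20.195022366387036
```

Emit:
send_rows:
  moves: [0, 0, 0, -0.05, 0, -3, -0.1, 0, 0, 0, 0, 0, -3, -0.1, 0, 0, 0, 0, 0, -1.3, -0.1, 0, 0, 0, 0, 0, -0.5, -0.1, 0, 0, 0, 0, 0, 0, -1, 0, 0, 0, 0, 0, 0, -1, 0, 0, 0, 0, 0, 0, -1, 0, 0, 0, 0, 0, 0, -1, 0, 0, 0, 0, 0, 0, -1]

```text
time_s: 2.6
position: [0.4864, 0.2598, 0.0351]
tcp_rot: [[0.338, 0.941, 0.001], [0.941, -0.338, 0.0], [0.001, 0.001, -1.0]]
force: [-0.9, 0.1, 2.3]
opening: 0.135
```

Emit:
send_rows:
  moves: [0, 0, 0, 0, 0, 1, -1, 0, 0, 0, 0, 0, 3, -1, 0, 0, 0, 0, 0, 3, -1, 0, 0, 0, 0, 0, 3, -1, 0, 0, 1.6, 0, -3.27, 0, -1, 0, 0, 1.6, 0, -3.27, 0, -1, 0, 0, 1.6, 0, -3.27, 0, -1, 0, 0, 1.6, 0, -3.27, 0, -1, 0, 0, 1.6, 0, -3.27, 0, -1, 0, 0, 1.6, 0, -3.27, 0, -1, 0, 0, 1.6, 0, -3.27, 0, -1, 0, 0, 1.6, 0, -3.27, 0, -1, 0, 0, 1.6, 0, -3.27, 0, -1, 0, 0, 1.7, 0, -3.27, 0, -1, 0, 0, 0, 0, 0, -3, -1, 0, 0, 0, 0, 0, -2, -1, 0, 0, 0, 0, 0, 0, -1, 0, 0, 0, 0, 0, 0, -1]

```text
time_s: 4.4
position: [0.486, -0.0672, 0.0849]
tcp_rot: [[0.064, 0.998, -0.0], [0.998, -0.064, 0.0], [0.0, -0.0, -1.0]]
force: [0.8, -0.6, -1.8]
opening: 0.134
```

Run:
```python
from h import *
s=st()
for n in ('scene','side','wrist'): cam(n,n+'2')
for n,(x,y,w,h) in {'scene':(265,165,190,150),'side':(235,175,190,150)}.items():
    cv2.imwrite(f'pics/{n}2z.png',cv2.resize(load(n+'2')[3][y:y+h,x:x+w],None,fx=4,fy=4,interpolation=cv2.INTER_CUBIC)[:,:,::-1])
```

```text
4.4 [ 0.486  -0.0672  0.0849] [[0.064, 0.998, -0.0], [0.998, -0.064, 0.0], [0.0, -0.0, -1.0]] [ 0.82 -0.64 -1.78] [-0.09  0.1   0.02] 0.134 [-20.9  33.1 108.   -0.   38.9 -17.3]
```

View pics/wrist2.png

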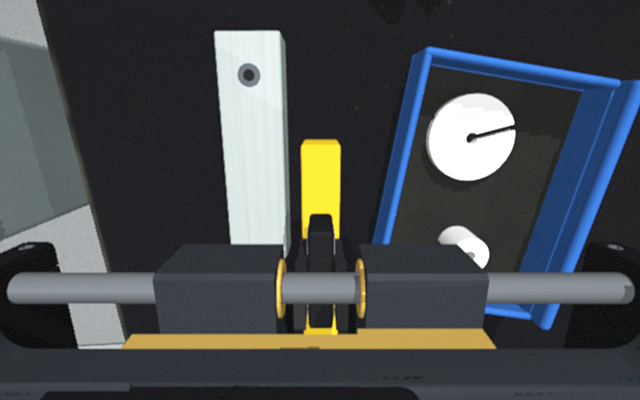

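View pics/side2z.png

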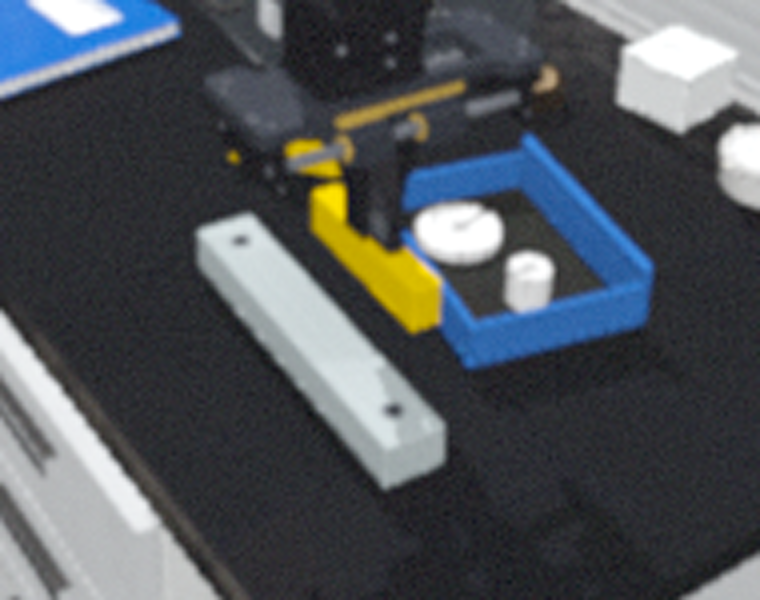

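View pics/scene2z.png

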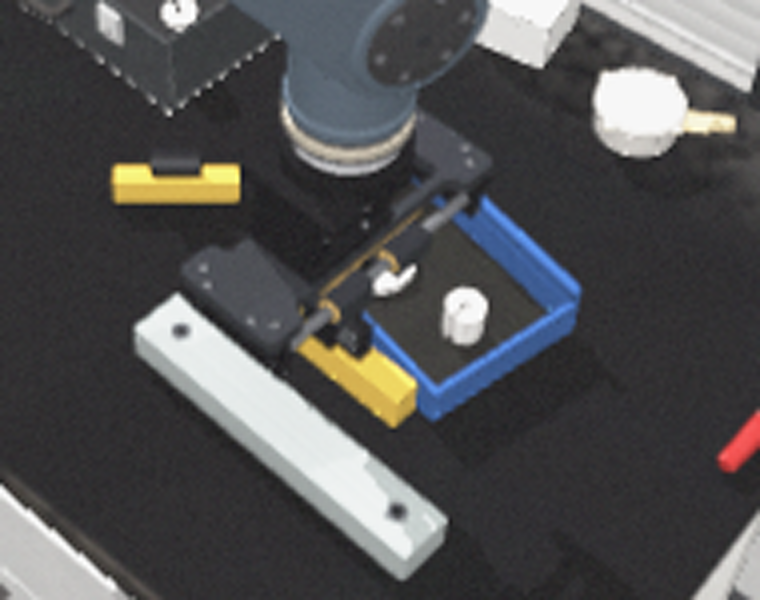

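The spacer hangs square in front of the bar, and the wrist view shows both edges. I'll measure their relative yaw there.

Run:
```python
from h import *
c=load('wrist2'); p=c[3].astype(float)
for v in (50,80,110,140,160,180,200,220,235):
    r=p[v]; bright=r.min(axis=1)
    i=[u for u in range(230,330) if bright[u]>130]
    yel=[u for u in range(285,360) if r[u,0]>150 and r[u,2]<110]
    print(v,i[0] if i else None,i[-1] if i else None,yel[:1],yel[-1:])
x,y=190,20
cv2.imwrite('pics/w2z.png',cv2.resize(c[3][20:260,200:360],None,fx=2.5,fy=2.5)[:,:,::-1])
```

```text
50 230 280 [] []
80 230 281 [] []
110 230 282 [] []
140 230 283 [304] [336]
160 230 284 [301] [340]
180 230 284 [301] [339]
200 230 285 [302] [339]
220 230 285 [302] [339]
235 230 285 [302] [339]
```

View pics/w2z.png

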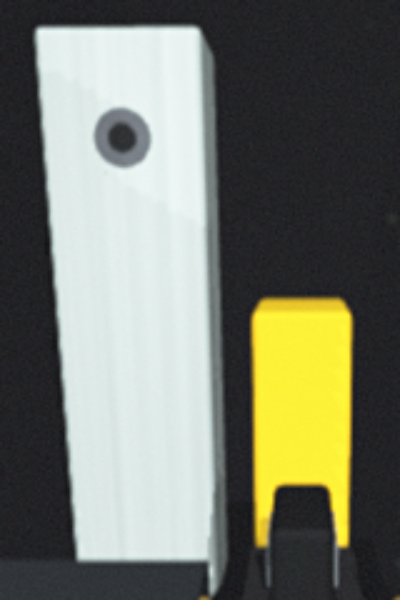

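Run:
```python
from h import *
c=load('wrist2')
def yaw(a,b,z):
    A=unproj(c,*a,z);B=unproj(c,*b,z);v=A-B;print(A,B,np.degrees(np.arctan2(-v[0],v[1])))
yaw((280.5,50),(286,235),.03)
yaw((214,33),(230,240),.03)
yaw((301.5,160),(302.5,235),.08)
yaw((339.9,160),(339.5,235),.08)
```

```text
[0.46972057 0.04220908 0.03      ] [ 0.46211468 -0.0759457   0.03      ] -3.6831776308633253
[0.43133125 0.05395055 0.03      ] [ 0.42272104 -0.07715584  0.03      ] -3.7574170481734814
[ 0.48035154 -0.0173446   0.08      ] [ 0.47768716 -0.05751782  0.08      ] -3.7944244465045407
[ 0.4996193 -0.0185814  0.08     ] [ 0.4974612  -0.05878661  0.08      ] -3.0725214585382528
```

Emit:
send_rows:
  moves: [0, 0, 0, 0, 0, -3, -1, 0, 0, 0, 0, 0, -1.5, -1, 0, 0, 0, 0, 0, -0.4, -1, 0, 0, 0, -0.5, 0.03, 0, -1, 0, 0, 0, -0.4, 0.03, 0, -1, 0, 0, 0, -0.1, 0.01, 0, -1, 0, 0, 0, 0, 0, 0, -1, 0, 0, 0, 0, 0, 0, -1]

```text
time_s: 5.35
position: [0.4765, -0.0667, 0.036]
tcp_rot: [[0.064, 0.998, 0.001], [0.998, -0.064, -0.0], [-0.0, 0.001, -1.0]]
force: [0.9, 0.7, -1.4]
opening: 0.137
```

Run:
```python
from h import *
st(); c=cam('wrist','wrist3'); st()
p=c[3].astype(float)
for v in (160,200,230):
    r=p[v]; print(v,[int(x) for x in r[270:310].mean(axis=1)])
```

```text
5.35 [ 0.4765 -0.0667  0.036 ] [[0.064, 0.998, 0.001], [0.998, -0.064, -0.0], [-0.0, 0.001, -1.0]] [ 0.93  0.67 -1.36] [-0.09  0.05 -0.01] 0.137 [-21.3  38.2 110.8   0.   30.9 -17.6]
5.4 [ 0.4765 -0.0667  0.0359] [[0.064, 0.998, 0.001], [0.998, -0.064, -0.0], [-0.0, 0.001, -1.0]] [ 0.02  0.09 -0.52] [-0.09  0.08 -0.02] 0.135 [-21.3  38.3 110.8  -0.   30.9 -17.6]
160 [224, 224, 225, 225, 224, 227, 227, 230, 230, 231, 229, 229, 227, 225, 224, 223, 225, 223, 226, 228, 226, 218, 202, 170, 122, 107, 108, 101, 54, 25, 56, 125, 173, 181, 183, 182, 180, 182, 182, 182]
200 [225, 223, 223, 224, 223, 224, 224, 225, 228, 229, 228, 227, 224, 225, 224, 222, 223, 219, 221, 223, 224, 224, 216, 199, 168, 118, 104, 93, 82, 35, 29, 92, 166, 179, 182, 182, 180, 180, 181, 182]
230 [227, 224, 222, 221, 222, 222, 223, 224, 224, 225, 225, 226, 227, 225, 222, 221, 220, 220, 219, 220, 223, 224, 224, 211, 190, 151, 111, 100, 89, 57, 28, 51, 115, 172, 178, 162, 151, 114, 55, 21]
```

View pics/wrist3.png

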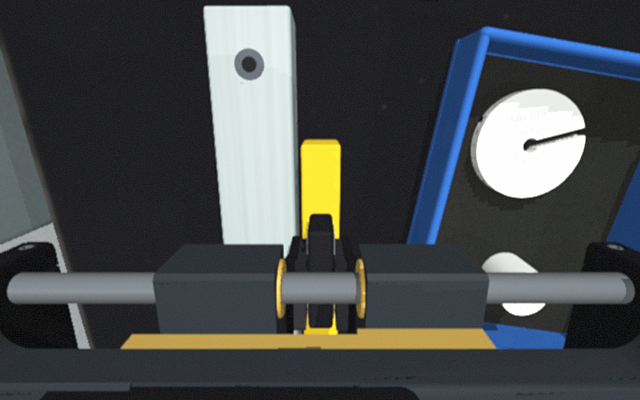

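Emit:
send_rows:
  moves: [0, 0, 0, -0.1, 0.01, 0, -1, 0, 0, 0, -0.1, 0, 0, -1, 0, 0, 0, -0.05, 0, 0, -1, 0, 0, 0, 0, 0, 0, -1]

```text
time_s: 5.8
position: [0.4734, -0.0664, 0.0355]
tcp_rot: [[0.064, 0.998, -0.0], [0.998, -0.064, 0.0], [0.0, -0.0, -1.0]]
force: [-0.7, 0.3, -0.9]
opening: 0.134
```

Emit:
send_rows:
  moves: [0, 0, 0, -0.05, 0, 0, -1, 0, 0, 0, 0, 0, 0, -1]

```text
time_s: 6.0
position: [0.4732, -0.0665, 0.0355]
tcp_rot: [[0.064, 0.998, 0.0], [0.998, -0.064, -0.0], [-0.0, 0.0, -1.0]]
force: [0.3, -0.2, -2.3]
opening: 0.13
```

Emit:
send_rows:
  moves: [0, 0, 0, -0.04, 0, 0, -1, 0, 0, 0, 0, 0, 0, -1]

```text
time_s: 6.2
position: [0.4731, -0.0665, 0.0356]
tcp_rot: [[0.064, 0.998, 0.001], [0.998, -0.064, -0.0], [-0.0, 0.001, -1.0]]
force: [1.9, 0.4, -1.8]
opening: 0.135
```

Emit:
send_rows:
  moves: [0, 0, 0, -0.03, 0, 0, -1, 0, 0, 0, 0, 0, 0, -1]

```text
time_s: 6.4
position: [0.4731, -0.0666, 0.0356]
tcp_rot: [[0.064, 0.998, 0.002], [0.998, -0.064, -0.0], [-0.0, 0.002, -1.0]]
force: [2.4, 1.1, -1.8]
opening: 0.139
```

Run:
```python
from h import *
st(); c=cam('wrist','wrist4'); st()
p=c[3].astype(float)
for v in (160,200,230):
    r=p[v]; print(v,[int(x) for x in r[285:310].mean(axis=1)])
```

```text
6.4 [ 0.4731 -0.0666  0.0356] [[0.064, 0.998, 0.002], [0.998, -0.064, -0.0], [-0.0, 0.002, -1.0]] [ 2.37  1.05 -1.76] [ 0.11 -0.38  0.06] 0.139 [-21.5  38.2 111.3   0.   30.4 -17.8]
6.45 [ 0.4731 -0.0666  0.0356] [[0.064, 0.998, 0.002], [0.998, -0.064, -0.0], [-0.0, 0.002, -1.0]] [ 2.12  1.3  -3.12] [ 0.13 -0.37  0.1 ] 0.134 [-21.5  38.2 111.3   0.   30.5 -17.8]
160 [232, 231, 229, 228, 227, 225, 224, 227, 225, 226, 227, 227, 223, 213, 192, 158, 159, 169, 179, 180, 181, 180, 180, 181, 182]
200 [226, 230, 229, 227, 225, 225, 222, 223, 220, 220, 222, 226, 226, 220, 204, 177, 148, 170, 176, 182, 180, 181, 183, 182, 180]
230 [225, 226, 227, 227, 224, 225, 222, 220, 218, 217, 220, 221, 225, 223, 216, 198, 162, 145, 166, 177, 183, 193, 155, 65, 21]
```

Emit:
send_rows:
  moves: [0, 0, 0, 0.01, 0, -0.05, -1, 0, 0, 0, 0, 0, 0, -0.4, 0, 0, 0, 0, 0, 0, -0.4, 0, 0, 0, 0, 0, 0, -0.4, 0, 0, 0, 0, 0, 2, -0.4, 0, 0, 0, 0, 0, 4, -0.4, 0, 0, 0, 0, 0, 4, -0.4, 0, 0, 0, 0, 0, 0, -0.4]

```text
time_s: 7.25
position: [0.4751, -0.0674, 0.1392]
tcp_rot: [[0.064, 0.998, 0.009], [0.998, -0.064, -0.003], [-0.003, 0.009, -1.0]]
force: [0.0, -0.5, 0.9]
opening: 0.295
```

Run:
```python
from h import *
st()
for n in ('scene','side','wrist'): cam(n,n+'5')
for n,(x,y,w,h) in {'scene':(265,165,190,150),'side':(235,175,190,150)}.items():
    cv2.imwrite(f'pics/{n}5z.png',cv2.resize(load(n+'5')[3][y:y+h,x:x+w],None,fx=4,fy=4,interpolation=cv2.INTER_CUBIC)[:,:,::-1])
```

```text
7.25 [ 0.4751 -0.0674  0.1392] [[0.064, 0.998, 0.009], [0.998, -0.064, -0.003], [-0.003, 0.009, -1.0]] [ 0.05 -0.49  0.95] [-0.11  0.02 -0.04] 0.295 [-21.4  26.6 107.7  -0.   45.2 -17.8]
```

View pics/wrist5.png

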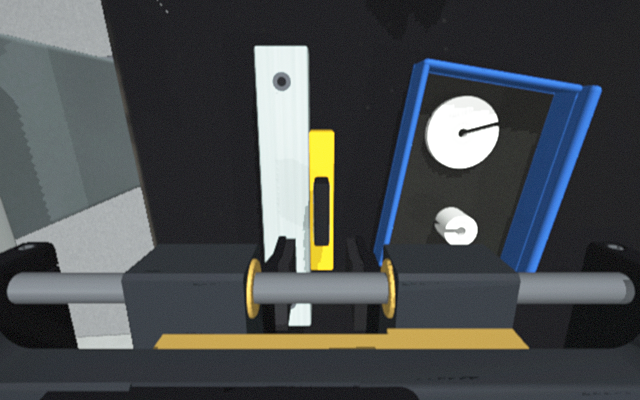

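View pics/side5z.png

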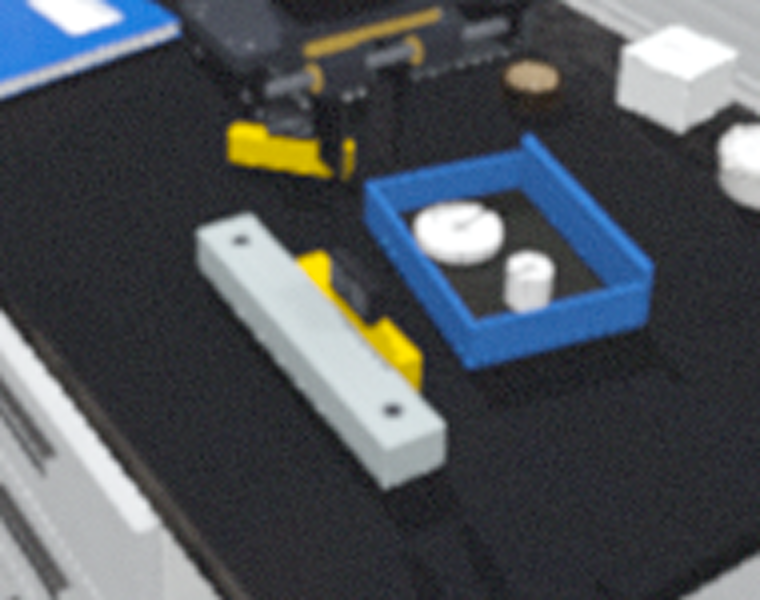

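View pics/scene5z.png

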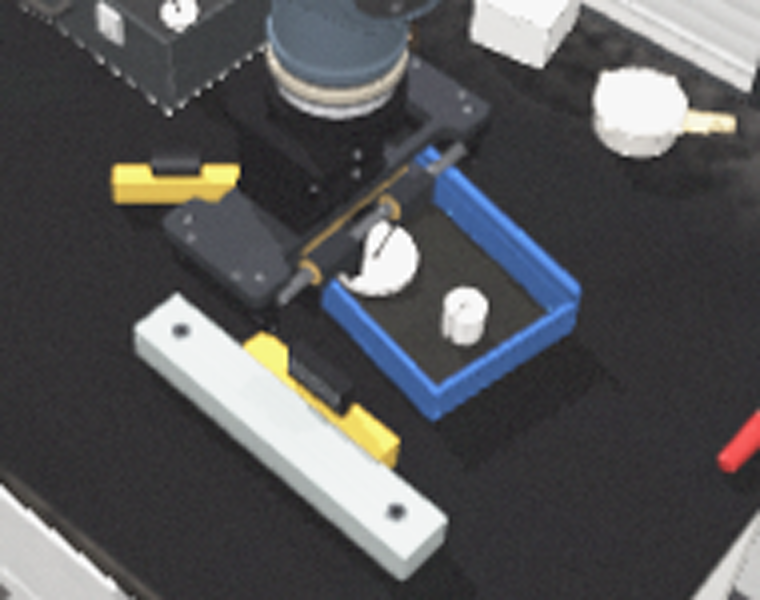

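The spacer sits flat against the bar near its middle. In the wrist view the two edges meet at column 310. Before hooking the lip, I'll check for obstacles behind it.

Run:
```python
from h import *
s=load('scene0'); d=load('side0')
for n,c,l in (('scene',s,[('box near corner bottom',400,181),('box left bottom',383,171),('box right',411,169),('ring',361,180),('mug near',425,203),('mug left',413,195)]),('side',d,[('box near bottom',405,207),('box left',389,198),('mug near',425,226),('ring',368,201)])):
    for a,u,v in l: print(n,a,np.round(unproj(c,u,v,0)*1000))
```

```text
scene box near corner bottom [840.   6.   0.]
scene box left bottom [840.  73.   0.]
scene box right [908.  11.   0.]
scene ring [762. 101.   0.]
scene mug near [ 813. -103.    0.]
scene mug left [817. -58.   0.]
side box near bottom [840.   9.   0.]
side box left [836.  78.   0.]
side mug near [ 813. -100.    0.]
side ring [766. 100.   0.]
```

Emit:
send_rows:
  moves: [0, 0, 0, 3.8, 0.28, 0, -1, 0, 0, 0, 3.8, 0.28, 0, -1, 0, 0, 0, 3.8, 0.28, 0, -1, 0, 0, 0, 3.8, 0.28, 0, -1, 0, 0, 0, 3.8, 0.28, 0, -1, 0, 0, 0, 3.6, 0.28, 0, -1, 0, 0, 0, 0, 0, -3, -1, 0, 0, 0, 0, 0, -3, -1, 0, 0, 0, 0, 0, 0, -1, 0, 0, 0, 0, 0, 0, -1]

```text
time_s: 8.4
position: [0.6968, -0.0493, 0.0726]
tcp_rot: [[0.064, 0.998, -0.005], [0.998, -0.064, 0.001], [0.001, -0.005, -1.0]]
force: [-0.1, -0.4, -0.4]
opening: 0.002
```

Run:
```python
from h import *
st()
for n in ('scene','side','wrist'): cam(n,n+'6')
for n,(x,y,w,h) in {'scene':(265,165,190,150),'side':(265,165,190,150)}.items():
    cv2.imwrite(f'pics/{n}6z.png',cv2.resize(load(n+'6')[3][y:y+h,x:x+w],None,fx=4,fy=4,interpolation=cv2.INTER_CUBIC)[:,:,::-1])
```

```text
8.4 [ 0.6968 -0.0493  0.0726] [[0.064, 0.998, -0.005], [0.998, -0.064, 0.001], [0.001, -0.005, -1.0]] [-0.1  -0.4  -0.45] [-0.1  -0.01 -0.03] 0.002 [-13.2  45.8  76.6   0.   57.9  -9.5]
```

View pics/wrist6.png

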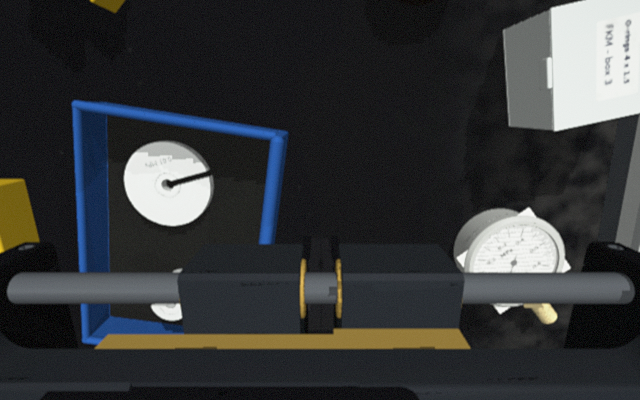

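View pics/side6z.png

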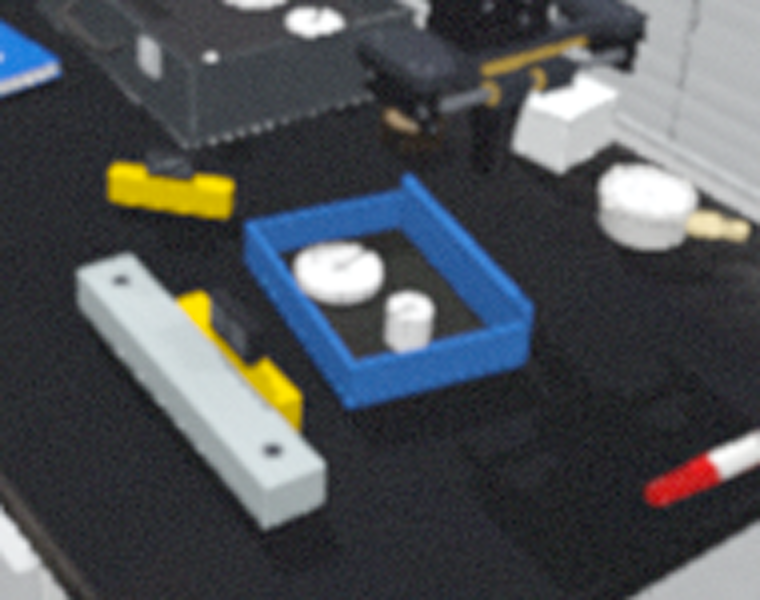

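Emit:
send_rows:
  moves: [0, 0, 0, 0, 0, -3, -1, 0, 0, 0, 0, 0, -2.3, -1, 0, 0, 0, 0, 0, 0, -1, 0, 0, 0, -0.5, 0.03, 0, -1, 0, 0, 0, -0.3, 0.02, 0, -1, 0, 0, 0, -0.2, 0.01, 0, -1, 0, 0, 0, 0, 0, 0, -1]

```text
time_s: 9.25
position: [0.6888, -0.0491, 0.0234]
tcp_rot: [[0.064, 0.998, 0.002], [0.998, -0.064, -0.0], [-0.0, 0.002, -1.0]]
force: [-0.1, 0.4, -0.3]
opening: 0.003
```

Emit:
send_rows:
  moves: [0, 0, 0, -0.3, 0.02, 0, -1, 0, 0, 0, -0.3, 0.02, 0, -1, 0, 0, 0, 0, 0, 0, -1]

```text
time_s: 9.55
position: [0.6818, -0.0485, 0.022]
tcp_rot: [[0.064, 0.998, -0.001], [0.998, -0.064, 0.0], [0.0, -0.001, -1.0]]
force: [0.2, -0.3, 0.1]
opening: 0.004
```

Emit:
send_rows:
  moves: [0, 0, 0, -0.2, 0.01, 0, -1, 0, 0, 0, -0.2, 0.01, 0, -1, 0, 0, 0, -0.2, 0.01, 0, -1, 0, 0, 0, 0, 0, 0, -1]

```text
time_s: 9.95
position: [0.6772, -0.0484, 0.0223]
tcp_rot: [[0.064, 0.998, 0.002], [0.998, -0.064, -0.0], [-0.0, 0.002, -1.0]]
force: [3.1, -0.1, -0.8]
opening: 0.005
```

Run:
```python
from h import *
st(); cam('side','side7');cam('scene','scene7')
for n,(x,y,w,h) in {'scene':(300,165,150,120),'side':(265,165,190,150)}.items():
    cv2.imwrite(f'pics/{n}7z.png',cv2.resize(load(n+'7')[3][y:y+h,x:x+w],None,fx=4,fy=4,interpolation=cv2.INTER_CUBIC)[:,:,::-1])
```

```text
9.95 [ 0.6772 -0.0484  0.0223] [[0.064, 0.998, 0.002], [0.998, -0.064, -0.0], [-0.0, 0.002, -1.0]] [ 3.15 -0.11 -0.77] [-0.04 -0.33  0.02] 0.005 [-13.5  48.4  81.1   0.   50.4  -9.8]
```

View pics/side7z.png

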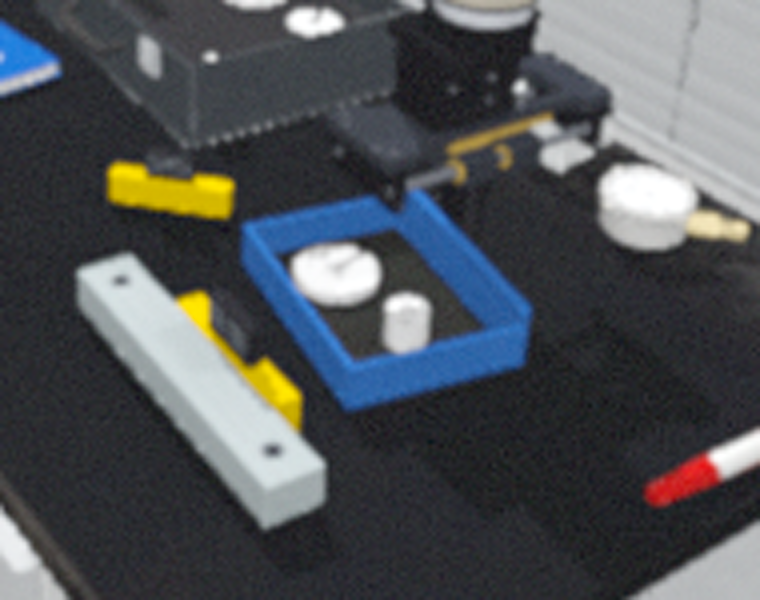

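Emit:
send_rows:
  moves: [0, 0, 0, -0.4, 0.02, 0, -1, 0, 0, 0, -0.4, 0.02, 0, -1, 0, 0, 0, -0.4, 0.02, 0, -1, 0, 0, 0, -0.4, 0.02, 0, -1, 0, 0, 0, -0.4, 0.02, 0, -1, 0, 0, 0, 0, 0, 0, -1]

```text
time_s: 10.65
position: [0.6554, -0.0472, 0.0222]
tcp_rot: [[0.064, 0.998, -0.001], [0.998, -0.064, 0.0], [0.0, -0.001, -1.0]]
force: [1.5, -0.5, 1.2]
opening: 0.001
```

Run:
```python
from h import *
st(); cam('side','side8');cam('scene','scene8')
for n,(x,y,w,h) in {'scene':(290,165,150,120),'side':(265,165,190,150)}.items():
    cv2.imwrite(f'pics/{n}8z.png',cv2.resize(load(n+'8')[3][y:y+h,x:x+w],None,fx=4,fy=4,interpolation=cv2.INTER_CUBIC)[:,:,::-1])
```

```text
10.65 [ 0.6554 -0.0472  0.0222] [[0.064, 0.998, -0.001], [0.998, -0.064, 0.0], [0.0, -0.001, -1.0]] [ 1.52 -0.46  1.24] [ 0.01 -0.21 -0.02] 0.001 [-13.8  47.2  84.5  -0.   48.4 -10.2]
```

View pics/side8z.png

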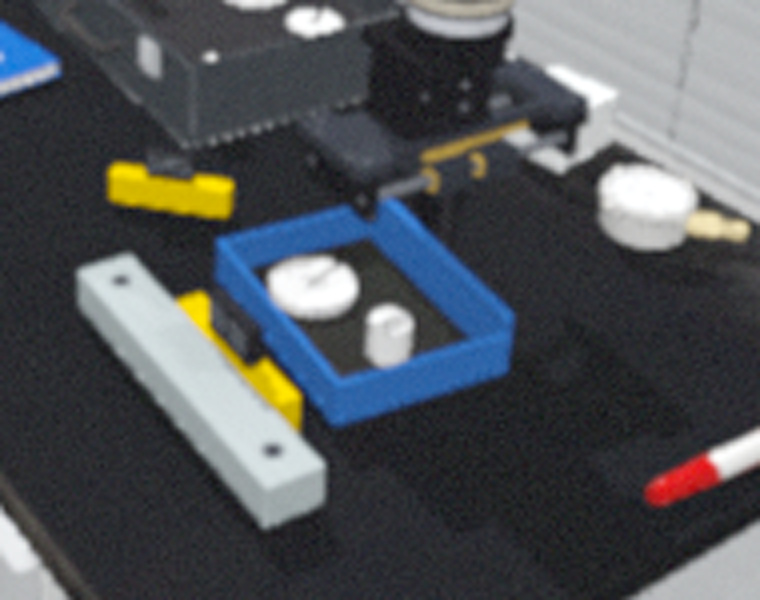

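View pics/scene8z.png

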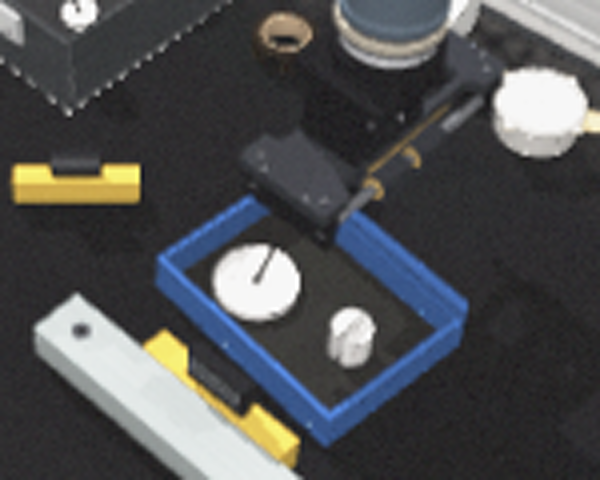

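Run:
```python
from h import *
s=load('scene8'); d=load('side8')
S=lambda u,v,m:(s,zz((290,165),u,v),m)
D=lambda u,v,m:(d,zz((265,165),u,v),m)
T=[(-62.5,85,30),(-62.5,-85,30),(66,-85,46)]
q,r=fit([S(158,260,T[0]),S(325,417,T[1]),S(467,307,T[2]),S(326,444,(-62.5,-85,0)),D(216,240,T[0]),D(332,383,T[1]),D(514,318,T[2]),D(335,425,(-62.5,-85,0))],[580,-60,-10])
print(q,r)
b=np.radians(-3.65);R=np.array([[np.cos(b),-np.sin(b)],[np.sin(b),np.cos(b)]])
print('in bar',R.T@(q[:2]-[443.9,-64.8]),q[2]+3.65)
a=np.radians(q[2]+3.65)
```

```text
[578.32295632 -59.75553645  -9.43024748] [[-0.6, -1.1], [0.0, 0.6], [0.5, -1.3], [-1.2, 0.2], [0.4, 0.6], [0.6, 1.3], [0.4, -0.6], [-0.8, 0.3]]
in bar [133.82914872  13.59178984] -5.7802474754809055
```

Emit:
send_rows:
  moves: [0, 0, 0, 0.6, 0, 0, -1, 0, 0, 0, 0.2, 1.5, 0, -1, 0, 0, 0, -0.4, 0, 0, -1, 0, 0, 0, -0.4, 0.02, 0, -1, 0, 0, 0, -0.4, 0.02, 0, -1, 0, 0, 0, -0.4, 0.02, 0, -1, 0, 0, 0, -0.4, 0.02, 0, -1, 0, 0, 0, -0.4, 0.02, 0, -1, 0, 0, 0, 0, 0, 0, -1]

```text
time_s: 11.65
position: [0.6396, -0.0314, 0.0222]
tcp_rot: [[0.064, 0.998, -0.001], [0.998, -0.064, 0.0], [-0.0, -0.001, -1.0]]
force: [1.6, 0.7, 1.0]
opening: 0.008
```

Run:
```python
from h import *
st(); cam('side','side9');cam('scene','scene9')
for n,(x,y,w,h) in {'scene':(290,165,150,120),'side':(255,175,150,120)}.items():
    cv2.imwrite(f'pics/{n}9z.png',cv2.resize(load(n+'9')[3][y:y+h,x:x+w],None,fx=5,fy=5,interpolation=cv2.INTER_CUBIC)[:,:,::-1])
```

```text
11.65 [ 0.6396 -0.0314  0.0222] [[0.064, 0.998, -0.001], [0.998, -0.064, 0.0], [-0.0, -0.001, -1.0]] [1.64 0.71 1.02] [ 0.07 -0.14 -0.01] 0.008 [-12.8  46.4  87.2  -0.   46.6  -9.1]
```

View pics/side9z.png

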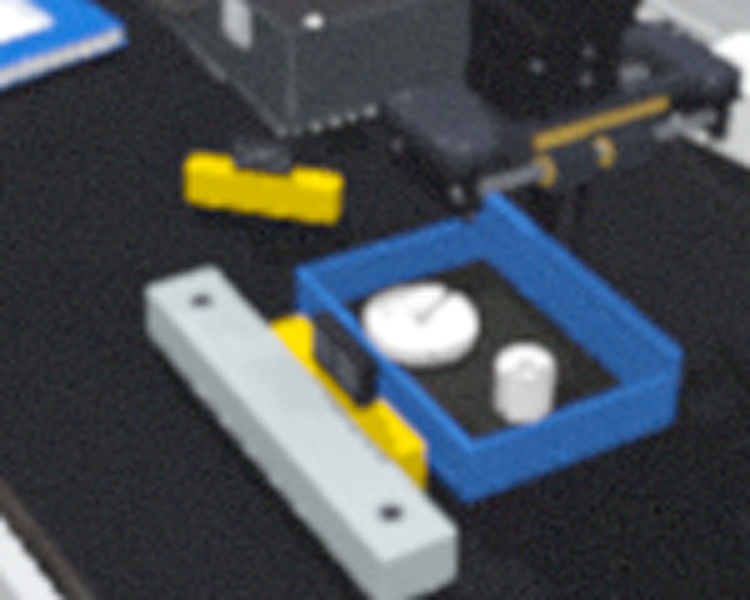

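View pics/scene9z.png

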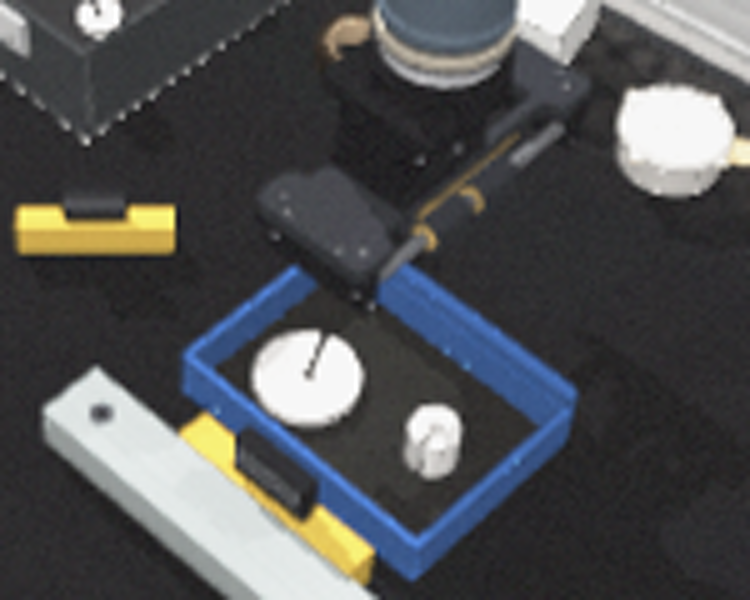

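Run:
```python
from h import *
s=load('scene9'); d=load('side9')
S=lambda u,v,m:(s,zz((290,165),u,v,5),m)
D=lambda u,v,m:(d,zz((255,175),u,v,5),m)
T=[(-62.5,85,30),(-62.5,-85,30),(66,-85,46)]
q,r=fit([S(185,356,T[0]),S(412,543,T[1]),S(578,391,T[2]),S(412,581,(-62.5,-85,0)),D(295,272,T[0]),D(463,446,T[1]),D(683,350,T[2]),D(467,500,(-62.5,-85,0))],[580,-60,-10])
print(q,r)
b=np.radians(-3.65);R=np.array([[np.cos(b),-np.sin(b)],[np.sin(b),np.cos(b)]])
print('in bar',R.T@(q[:2]-[443.9,-64.8]),q[2]+3.65)
```

```text
[563.42233403 -64.54237688  -4.82623427] [[-1.0, -0.7], [0.1, 0.9], [0.2, -1.0], [-0.8, -0.4], [0.5, 0.3], [0.8, 1.5], [0.2, -0.0], [-0.6, 0.3]]
in bar [119.26348869   7.86606422] -1.1762342695619048
```

Emit:
send_rows:
  moves: [0, 0, 0, -0.4, 0.02, 0, -1, 0, 0, 0, 0, 0, 0, -1, 0, 0, 0, 0.6, -0.04, 0, -1, 0, 0, 0, -0.13, -2.1, 0, -1, 0, 0, 0, -0.13, -2.1, 0, -1, 0, 0, 0, -0.3, 0.02, 0, -1, 0, 0, 0, -0.3, 0.02, 0, -1, 0, 0, 0, -0.4, 0.02, 0, -1, 0, 0, 0, -0.3, 0.02, 0, -1, 0, 0, 0, 0, 0, 0, -1]

```text
time_s: 12.75
position: [0.6266, -0.0719, 0.0221]
tcp_rot: [[0.063, 0.998, -0.0], [0.998, -0.063, 0.0], [0.0, -0.0, -1.0]]
force: [1.1, -0.3, -1.1]
opening: 0.002
```

Run:
```python
from h import *
st(); cam('side','side10');cam('scene','scene10'); cam('wrist','wrist10')
for n,(x,y,w,h) in {'scene':(290,165,150,120),'side':(255,175,150,120)}.items():
    cv2.imwrite(f'pics/{n}10z.png',cv2.resize(load(n+'10')[3][y:y+h,x:x+w],None,fx=5,fy=5,interpolation=cv2.INTER_CUBIC)[:,:,::-1])
```

```text
12.75 [ 0.6266 -0.0719  0.0221] [[0.063, 0.998, -0.0], [0.998, -0.063, 0.0], [0.0, -0.0, -1.0]] [ 1.1  -0.29 -1.12] [-0.09 -0.28  0.01] 0.002 [-16.7  45.9  88.7   0.   45.5 -13.1]
```

View pics/side10z.png

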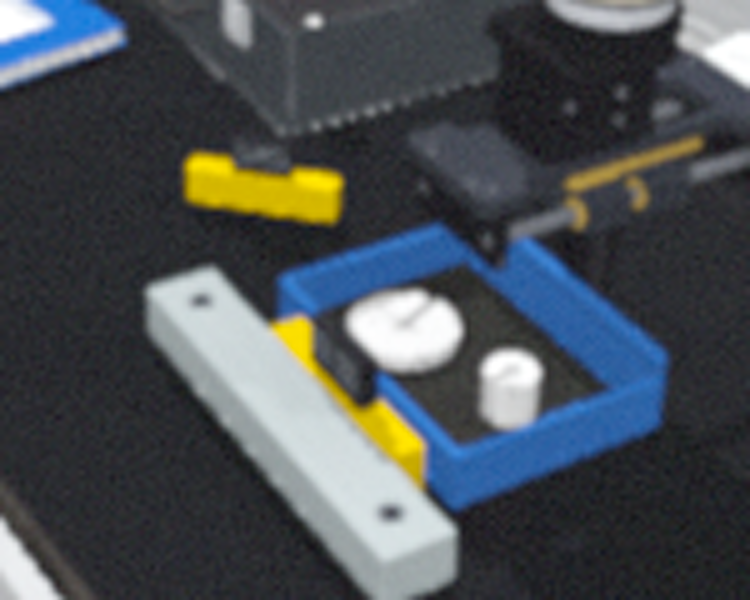

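View pics/scene10z.png

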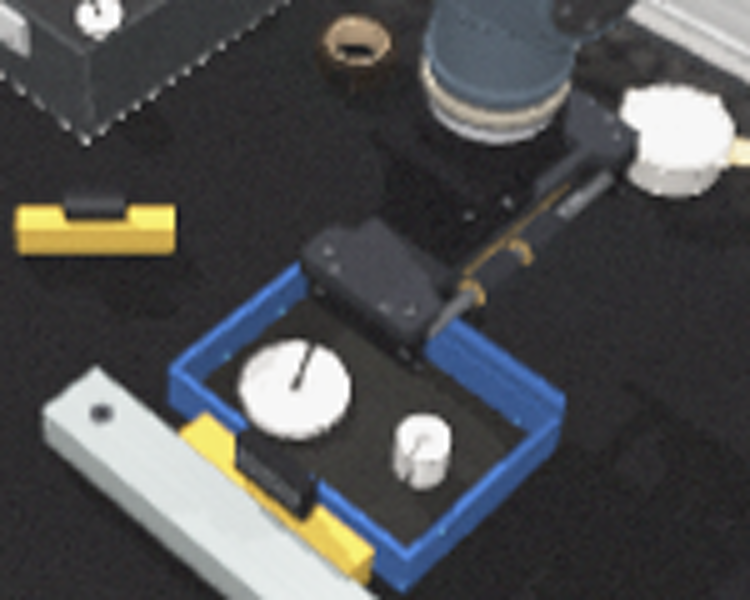

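Emit:
send_rows:
  moves: [0, 0, 0, -0.3, 0.02, 0, -1, 0, 0, 0, -0.2, 0.01, 0, -1, 0, 0, 0, 0, 0, 0, -1]

```text
time_s: 13.2
position: [0.6218, -0.0725, 0.0221]
tcp_rot: [[0.064, 0.998, 0.0], [0.998, -0.064, -0.0], [-0.0, 0.0, -1.0]]
force: [2.8, 0.9, -1.1]
opening: 0.007
```

Emit:
send_rows:
  moves: [0, 0, 0, -0.1, 0.01, 0, -1, 0, 0, 0, -0.05, 0, 0, -1, 0, 0, 0, 0, 0, 0, -1]

```text
time_s: 13.5
position: [0.6211, -0.0725, 0.0222]
tcp_rot: [[0.064, 0.998, 0.002], [0.998, -0.064, -0.0], [-0.0, 0.002, -1.0]]
force: [4.6, 0.7, -1.2]
opening: 0.001
```

Emit:
send_rows:
  moves: [0, 0, 0, -0.1, 0.01, 0, -1, 0, 0, 0, 0, 0, 0, -1]

```text
time_s: 13.7
position: [0.6209, -0.0723, 0.0223]
tcp_rot: [[0.064, 0.998, 0.003], [0.998, -0.064, -0.0], [-0.0, 0.003, -1.0]]
force: [6.0, 0.9, -1.0]
opening: 0.006
```

Run:
```python
from h import *
st(); cam('side','side11');cam('scene','scene11'); cam('wrist','wrist11'); st()
for n,(x,y,w,h) in {'scene':(290,185,150,120),'side':(255,175,150,120)}.items():
    cv2.imwrite(f'pics/{n}11z.png',cv2.resize(load(n+'11')[3][y:y+h,x:x+w],None,fx=5,fy=5,interpolation=cv2.INTER_CUBIC)[:,:,::-1])
```

```text
13.7 [ 0.6209 -0.0723  0.0223] [[0.064, 0.998, 0.003], [0.998, -0.064, -0.0], [-0.0, 0.003, -1.0]] [ 5.96  0.91 -0.95] [ 0.08 -0.91  0.03] 0.006 [-16.9  45.5  89.8   0.1  44.6 -13.2]
13.85 [ 0.6209 -0.0722  0.0223] [[0.064, 0.998, 0.003], [0.998, -0.064, -0.0], [-0.0, 0.003, -1.0]] [ 5.19  1.69 -1.59] [ 0.12 -0.94  0.01] 0.005 [-16.9  45.5  89.7   0.1  44.6 -13.2]
```

View pics/side11z.png

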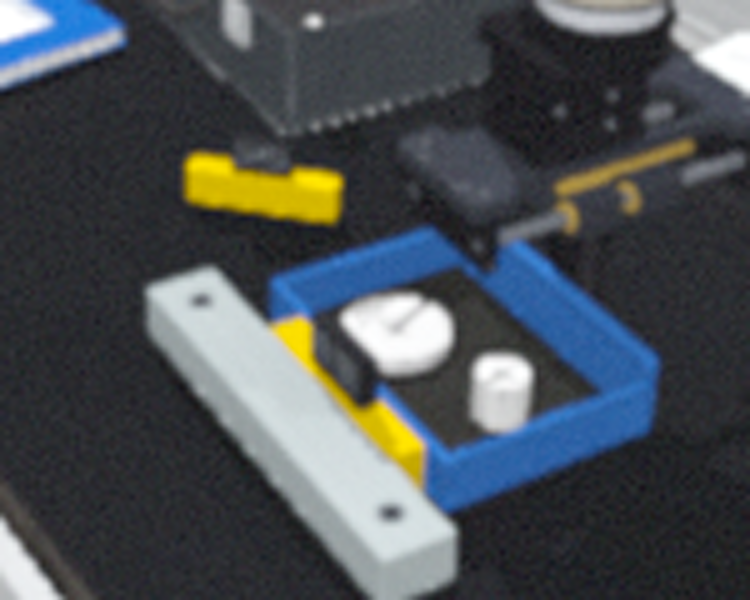

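View pics/scene11z.png

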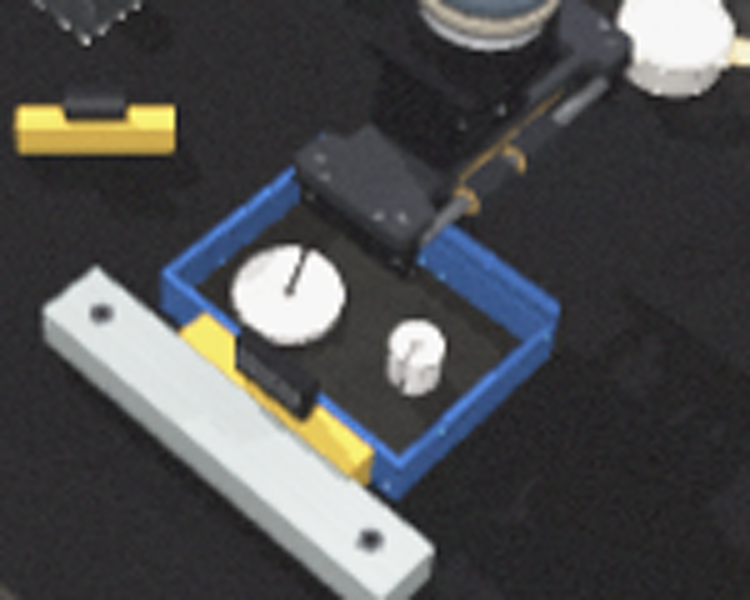

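View pics/wrist11.png

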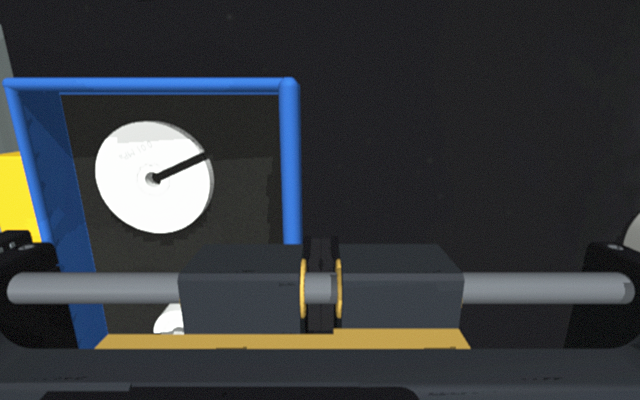

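Run:
```python
from h import *
s=load('scene11'); d=load('side11'); w=load('wrist11')
S=lambda u,v,m:(s,zz((290,185),u,v,5),m)
D=lambda u,v,m:(d,zz((255,175),u,v,5),m)
T=[(-62.5,85,30),(-62.5,-85,30),(66,-85,46)]
b=np.radians(-3.65);R=np.array([[np.cos(b),-np.sin(b)],[np.sin(b),np.cos(b)]])
q,r=fit([S(162,272,T[0]),S(398,467,T[1]),S(560,312,T[2]),S(398,503,(-62.5,-85,0)),D(270,282,T[0]),D(437,458,T[1]),D(660,358,T[2])],[550,-60,-4])
print(q,r,'in bar',R.T@(q[:2]-[443.9,-64.8]),q[2]+3.65)
B=[(20,120,30),(-20,120,30),(20,-120,30)]
q,r=fit([S(97,268,B[0]),S(45,312,B[1]),S(434,550,B[2]),D(211,267,B[0]),D(146,291,B[1]),D(458,535,B[2])],[443,-66,-4]); print('bar',q,r)
p=w[3].astype(float)
pts=[]
for v in range(100,240,20):
    r=p[v]; bl=[u for u in range(260,330) if r[u,2]>r[u,0]+50 and r[u,2]>90]
    P=unproj(w,bl[-1]+.5,v,.042); pts.append(P[:2]); 
pts=np.array(pts); k=np.polyfit(pts[:,1],pts[:,0],1); print('lip yaw',-np.degrees(np.arctan(k[0])), np.std(pts[:,0]-np.polyval(k,pts[:,1])))
pts=[]
for u in range(40,260,20):
    c=p[:,u]; bl=[v for v in range(60,120) if c[v,2]>c[v,0]+50 and c[v,2]>90]; P=unproj(w,u,bl[0]-.5,.03); pts.append(P[:2])
pts=np.array(pts); k=np.polyfit(pts[:,0],pts[:,1],1); print('side yaw',np.degrees(np.arctan(k[0])))
```

```text
[546.96838171 -64.93582325  -4.46116651] [[-0.4, 0.0], [-0.7, 0.4], [0.4, -1.5], [-1.6, -0.6], [0.4, 0.4], [0.9, 1.7], [0.1, 0.5]] in bar [102.8679597    6.42593367] -0.8111665068170937
bar [443.19564645 -65.96845505  -3.69098666] [[-0.1, -0.1], [-0.7, -0.4], [0.2, -0.2], [0.3, 0.8], [0.1, 0.1], [-0.1, 0.3]]
lip yaw -3.6338217838349056 0.00010588041596687903
side yaw -3.72119210551589
```

The tray is flush: lip yaw is −3.63° against the bar's −3.69°, its centre is at bar x ≈ 102.9 mm (102.5 wanted), and the bar hasn't moved. I'll firm the nip a little, staying below 11 N, and hold.

Emit:
send_rows:
  moves: [0, 0, 0, -0.06, 0, 0, -1, 0, 0, 0, 0, 0, 0, -1, 0, 0, 0, 0, 0, 0, -1]

```text
time_s: 14.15
position: [0.6208, -0.0722, 0.0224]
tcp_rot: [[0.064, 0.998, 0.004], [0.998, -0.064, -0.0], [-0.0, 0.004, -1.0]]
force: [7.4, 1.5, -2.4]
opening: 0.006
```

Emit:
send_rows:
  moves: [0, 0, 0, -0.05, 0, 0, -1, 0, 0, 0, 0, 0, 0, -1, 0, 0, 0, 0, 0, 0, -1]

```text
time_s: 14.45
position: [0.6209, -0.0722, 0.0226]
tcp_rot: [[0.064, 0.998, 0.006], [0.998, -0.064, -0.0], [-0.0, 0.006, -1.0]]
force: [7.0, 2.2, -2.9]
opening: 0.005
```

Emit:
send_rows:
  moves: [0, 0, 0, 0, 0, -0.06, -1, 0, 0, 0, 0, 0, 0, -1, 0, 0, 0, 0, 0, 0, -1]

```text
time_s: 14.75
position: [0.6209, -0.0722, 0.0222]
tcp_rot: [[0.064, 0.998, 0.006], [0.998, -0.064, -0.0], [-0.0, 0.006, -1.0]]
force: [7.2, 2.1, -0.3]
opening: 0.009
```

Emit:
send_rows:
  moves: [0, 0, 0, -0.03, 0, -0.04, -1, 0, 0, 0, 0, 0, 0, -1, 0, 0, 0, 0, 0, 0, -1, 0, 0, 0, 0, 0, 0, -1]

```text
time_s: 15.15
position: [0.6209, -0.0722, 0.0222]
tcp_rot: [[0.064, 0.998, 0.006], [0.998, -0.064, -0.001], [-0.0, 0.006, -1.0]]
force: [7.7, 2.0, 0.5]
opening: 0.003
```

Emit:
send_rows:
  moves: [0, 0, 0, -0.02, -0.03, 0, -1, 0, 0, 0, 0, 0, 0, -1, 0, 0, 0, 0, 0, 0, -1, 0, 0, 0, 0, 0, 0, -1, 0, 0, 0, 0, 0, 0, -1, 0, 0, 0, 0, 0, 0, -1, 0, 0, 0, 0, 0, 0, -1, 0, 0, 0, 0, 0, 0, -1, 0, 0, 0, 0, 0, 0, -1, 0, 0, 0, 0, 0, 0, -1, 0, 0, 0, 0, 0, 0, -1, 0, 0, 0, 0, 0, 0, -1]

```text
time_s: 16.35
position: [0.6209, -0.0722, 0.0222]
tcp_rot: [[0.065, 0.998, 0.007], [0.998, -0.065, -0.0], [0.0, 0.007, -1.0]]
force: [8.4, 2.9, 0.1]
opening: 0.0
```

Run:
```python
from h import *
st(); cam('side','side12');cam('scene','scene12'); w=cam('wrist','wrist12'); st()
for n,(x,y,w_,h) in {'scene':(290,185,150,120),'side':(255,175,150,120)}.items():
    cv2.imwrite(f'pics/{n}12z.png',cv2.resize(load(n+'12')[3][y:y+h,x:x+w_],None,fx=5,fy=5,interpolation=cv2.INTER_CUBIC)[:,:,::-1])
p=w[3].astype(float)
pts=[]
for v in range(100,240,20):
    r=p[v]; bl=[u for u in range(260,330) if r[u,2]>r[u,0]+50 and r[u,2]>90]
    pts.append(unproj(w,bl[-1]+.5,v,.042)[:2])
pts=np.array(pts); k=np.polyfit(pts[:,1],pts[:,0],1); print('lip yaw',-np.degrees(np.arctan(k[0])))
```

```text
16.35 [ 0.6209 -0.0722  0.0222] [[0.065, 0.998, 0.007], [0.998, -0.065, -0.0], [0.0, 0.007, -1.0]] [8.38 2.94 0.1 ] [ 0.44 -1.16 -0.04] 0.0 [-16.9  45.5  89.9   0.1  44.2 -13.3]
16.5 [ 0.6209 -0.0722  0.0222] [[0.065, 0.998, 0.007], [0.998, -0.065, -0.0], [0.0, 0.007, -1.0]] [7.87 1.9  1.34] [ 0.4  -1.16 -0.04] 0.003 [-16.9  45.5  89.9   0.1  44.2 -13.3]
lip yaw -3.7648456121298146
```

View pics/scene12z.png

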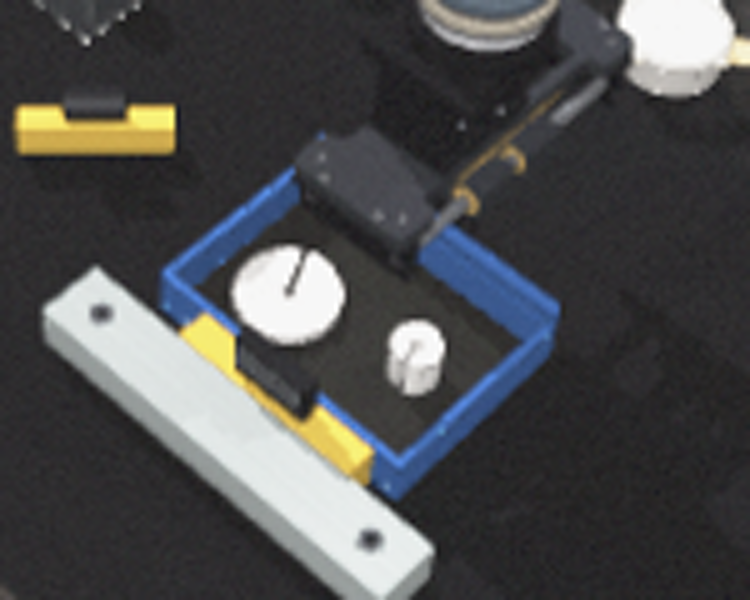

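View pics/side12z.png

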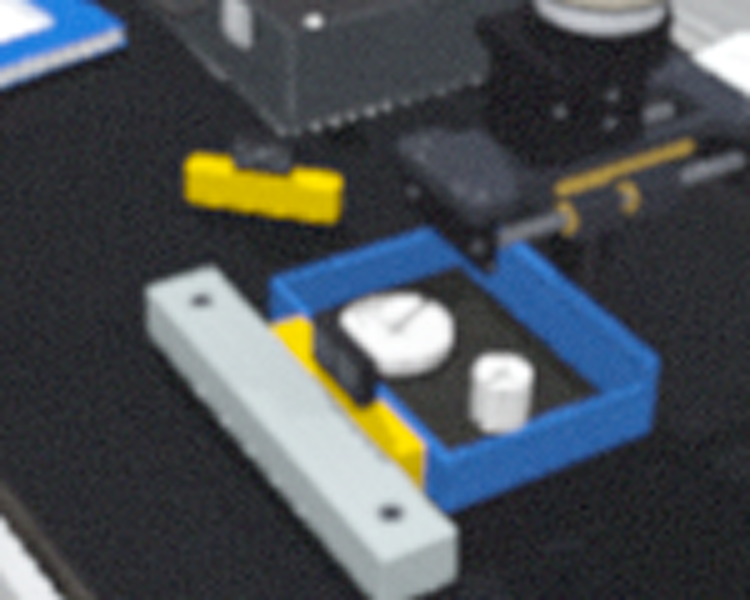

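The nip held for over 2 s at 6–8 N, with the tray flush and the bar where it was. I'm backing off and going to the spacer tab.

Emit:
send_rows:
  moves: [0, 0, 0, 0.4, 0, 0, -1, 0, 0, 0, 0.8, 0, 0, -1, 0, 0, 0, 0.8, 0, 0, -1, 0, 0, 0, 0, 0, 3, -1, 0, 0, 0, 0, 0, 4, -1, 0, 0, 0, 0, 0, 5, -0.4, 0, 0, 0, -4, 0.1, 0, -0.4, 0, 0, 0, -4, 0.1, 0, -0.4, 0, 0, 0, -4, 0.1, 0, -0.4, 0, 0, 0, -4, 0.1, 0, -0.4, 0, 0, 0, 0, 0, 0, -0.4, 0, 0, 0, 0, 0, 0, -0.4, 0, 0, 0, 0, 0, 0, -0.4]

```text
time_s: 17.8
position: [0.4794, -0.0692, 0.1413]
tcp_rot: [[0.064, 0.998, 0.002], [0.998, -0.064, -0.001], [-0.001, 0.002, -1.0]]
force: [0.9, -0.1, -1.2]
opening: 0.302
```

Run:
```python
from h import *
st(); w=cam('wrist','wrist13'); st()
```

```text
17.8 [ 0.4794 -0.0692  0.1413] [[0.064, 0.998, 0.002], [0.998, -0.064, -0.001], [-0.001, 0.002, -1.0]] [ 0.92 -0.15 -1.16] [-0.1   0.05  0.02] 0.302 [-21.5  26.8 106.7  -0.   46.4 -17.8]
17.85 [ 0.4796 -0.0691  0.1412] [[0.064, 0.998, 0.002], [0.998, -0.064, -0.001], [-0.001, 0.002, -1.0]] [ 0.46 -0.35 -0.65] [-0.04  0.05  0.02] 0.296 [-21.4  26.8 106.6  -0.   46.4 -17.8]
```

View pics/wrist13.png

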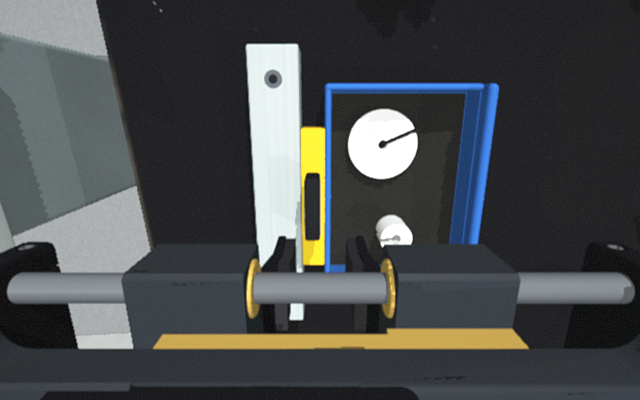

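Emit:
send_rows:
  moves: [0, 0, 0, -0.64, 0.25, -3, -0.4, 0, 0, 0, 0, 0, -3, -0.4, 0, 0, 0, 0, 0, -3, -0.4, 0, 0, 0, 0, 0, -1, -0.4, 0, 0, 0, 0, 0, -0.6, -0.4, 0, 0, 0, 0, 0, 0, -0.4, 0, 0, 0, 0, 0, 0, -0.4]

```text
time_s: 18.55
position: [0.4723, -0.0663, 0.0358]
tcp_rot: [[0.064, 0.998, 0.002], [0.998, -0.064, -0.001], [-0.001, 0.002, -1.0]]
force: [0.5, -0.5, 0.2]
opening: 0.298
```

Run:
```python
from h import *
st(); w=cam('wrist','wrist14')
cv2.imwrite('pics/w14z.png',cv2.resize(w[3][100:340,200:440],None,fx=2.5,fy=2.5)[:,:,::-1])
```

```text
18.55 [ 0.4723 -0.0663  0.0358] [[0.064, 0.998, 0.002], [0.998, -0.064, -0.001], [-0.001, 0.002, -1.0]] [ 0.46 -0.51  0.2 ] [-0.12  0.04  0.02] 0.298 [-21.5  38.1 111.4  -0.   30.4 -17.8]
```

View pics/w14z.png

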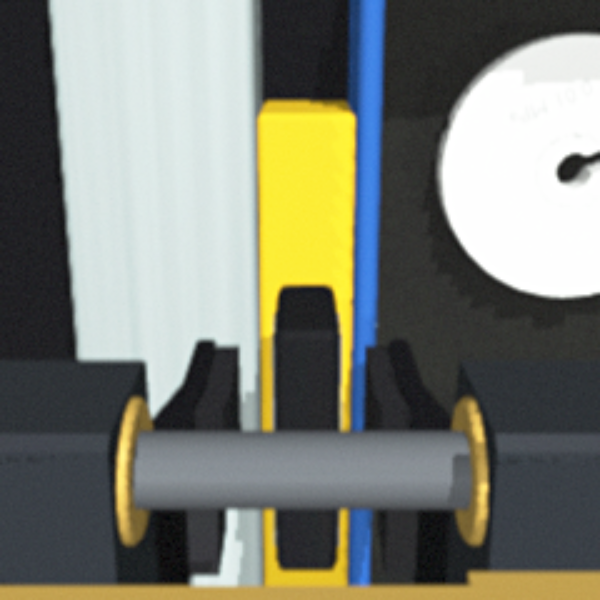

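The close-up shows the spacer snug between bar and tray, with the tab about 0.6 mm off the jaw centre. I'll correct that, grip and lift.

Emit:
send_rows:
  moves: [0, 0, 0, 0.06, 0, -0.05, -0.4, 0, 0, 0, 0, 0, 0, -1, 0, 0, 0, 0, 0, 0, -1, 0, 0, 0, 0, 0, 0, -1, 0, 0, 0, 0, 0, 0, -1, 0, 0, 0, 0, 0, 0, -1]

```text
time_s: 19.2
position: [0.4731, -0.0663, 0.035]
tcp_rot: [[0.064, 0.998, 0.002], [0.998, -0.064, -0.001], [-0.001, 0.003, -1.0]]
force: [2.7, 2.2, 3.7]
opening: 0.136
```

Emit:
send_rows:
  moves: [0, 0, 0, 0, 0, 0.2, -1, 0, 0, 0, 0, 0, 0.4, -1, 0, 0, 0, 0, 0, 0.5, -1, 0, 0, 0, 0, 0, 0, -1]

```text
time_s: 19.6
position: [0.473, -0.0665, 0.0463]
tcp_rot: [[0.064, 0.998, 0.002], [0.998, -0.064, -0.001], [-0.001, 0.002, -1.0]]
force: [4.4, 0.1, 0.5]
opening: 0.134
```

Emit:
send_rows:
  moves: [0, 0, 0, 0.05, 0, 0.6, -1, 0, 0, 0, 0, 0, 0.7, -1, 0, 0, 0, 0, 0, 1.5, -1, 0, 0, 0, 0, 0, 3, -1, 0, 0, 0, 0, 0, 3, -1, 0, 0, 0, 0, 0, 0, -1, 0, 0, 0, 0, 0, 0, -1]

```text
time_s: 20.3
position: [0.4703, -0.0653, 0.1338]
tcp_rot: [[0.064, 0.998, -0.003], [0.998, -0.064, 0.001], [0.001, -0.003, -1.0]]
force: [-0.3, -0.1, -1.8]
opening: 0.134
```

Run:
```python
from h import *
st(); cam('side','side15');cam('scene','scene15'); w=cam('wrist','wrist15')
for n,(x,y,w_,h) in {'scene':(290,165,190,150),'side':(245,175,190,150)}.items():
    cv2.imwrite(f'pics/{n}15z.png',cv2.resize(load(n+'15')[3][y:y+h,x:x+w_],None,fx=4,fy=4,interpolation=cv2.INTER_CUBIC)[:,:,::-1])
```

```text
20.3 [ 0.4703 -0.0653  0.1338] [[0.064, 0.998, -0.003], [0.998, -0.064, 0.001], [0.001, -0.003, -1.0]] [-0.35 -0.11 -1.81] [-0.03  0.1   0.03] 0.134 [-21.4  27.1 108.1  -0.   45.  -17.7]
```

View pics/side15z.png

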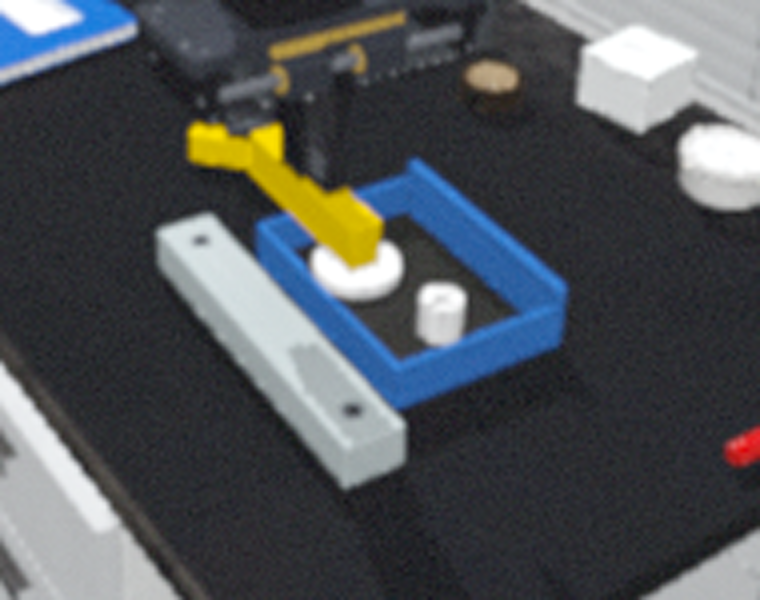

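View pics/scene15z.png

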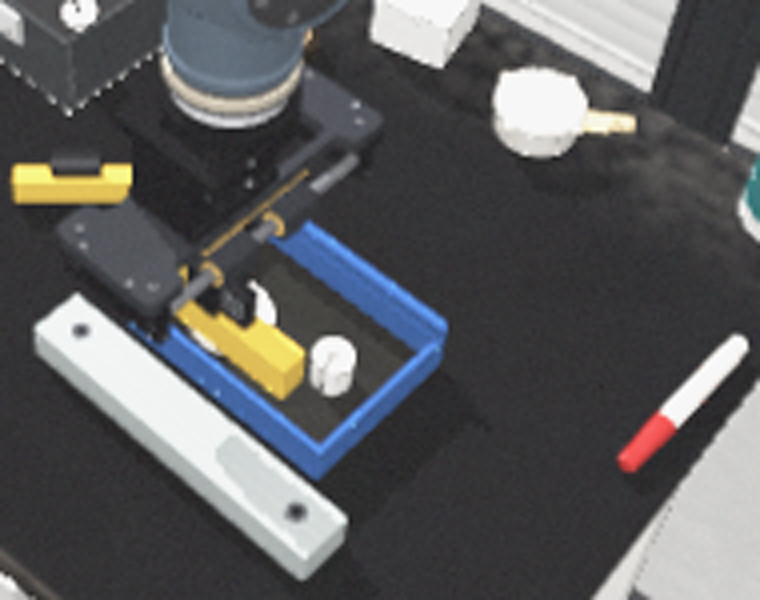

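Bar and tray stayed put and the spacer is in the jaws. I'm carrying it to the clear area on the left, its original place.

Emit:
send_rows:
  moves: [0, 0, -1.6, 0.16, 3.25, 0, -1, 0, 0, -1.6, 0.16, 3.25, 0, -1, 0, 0, -1.6, 0.16, 3.25, 0, -1, 0, 0, -1.6, 0.16, 3.25, 0, -1, 0, 0, -1.6, 0.16, 3.25, 0, -1, 0, 0, -1.6, 0.16, 3.25, 0, -1, 0, 0, -1.6, 0.16, 3.25, 0, -1, 0, 0, -1.6, 0.16, 3.25, 0, -1, 0, 0, -1.6, 0.16, 3.25, 0, -1, 0, 0, -1.6, 0.16, 3.25, 0, -1, 0, 0, 0, 0, 0, -3, -1, 0, 0, 0, 0, 0, -3, -1, 0, 0, 0, 0, 0, -2.5, -1, 0, 0, 0, 0, 0, -1, -1, 0, 0, 0, 0, 0, 0, -1, 0, 0, 0, 0, 0, 0, -1]

```text
time_s: 22.05
position: [0.4883, 0.2588, 0.0382]
tcp_rot: [[0.337, 0.942, -0.001], [0.942, -0.337, -0.0], [-0.001, -0.001, -1.0]]
force: [0.7, -0.8, -0.8]
opening: 0.134
```

Emit:
send_rows:
  moves: [0, 0, 0, 0, 0, -0.2, -1, 0, 0, 0, 0, 0, -0.1, -1, 0, 0, 0, 0, 0, 0, -1]

```text
time_s: 22.35
position: [0.4887, 0.259, 0.0359]
tcp_rot: [[0.337, 0.942, 0.001], [0.942, -0.337, 0.0], [0.0, 0.001, -1.0]]
force: [-0.4, 0.0, -1.6]
opening: 0.139
```

Emit:
send_rows:
  moves: [0, 0, 0, 0, 0, -0.08, -1, 0, 0, 0, 0, 0, 0, -1, 0, 0, 0, 0, 0, 0, -1]

```text
time_s: 22.65
position: [0.4886, 0.259, 0.0349]
tcp_rot: [[0.336, 0.942, 0.0], [0.942, -0.336, 0.0], [0.0, 0.0, -1.0]]
force: [-1.0, -0.4, -1.8]
opening: 0.135
```

Emit:
send_rows:
  moves: [0, 0, 0, 0, 0, -0.04, -1, 0, 0, 0, 0, 0, 0, -1, 0, 0, 0, 0, 0, 0, -0.4, 0, 0, 0, 0, 0, 0, -0.4, 0, 0, 0, 0, 0, 0, -0.4, 0, 0, 0, 0, 0, 2, -0.4, 0, 0, 0, 0, 0, 4, -0.4, 0, 0, 0, 0, 0, 5, -0.4, 0, 0, 0, 0, 0, 5, -0.4, 0, 0, 0, 0, 0, 0, -0.4, 0, 0, 0, 0, 0, 0, -0.4]

```text
time_s: 23.75
position: [0.4891, 0.2591, 0.1958]
tcp_rot: [[0.336, 0.942, 0.003], [0.942, -0.336, 0.001], [0.002, 0.003, -1.0]]
force: [-1.2, -0.2, -0.7]
opening: 0.3
```

Run:
```python
from h import *
st(); cam('side','side16');cam('scene','scene16'); cam('wrist','wrist16')
```

```text
23.75 [0.4891 0.2591 0.1958] [[0.336, 0.942, 0.003], [0.942, -0.336, 0.001], [0.002, 0.003, -1.0]] [-1.23 -0.17 -0.68] [-0.11  0.08 -0.03] 0.3 [16.4 26.6 94.2 -0.  59.  36. ]
```

View pics/scene16.png

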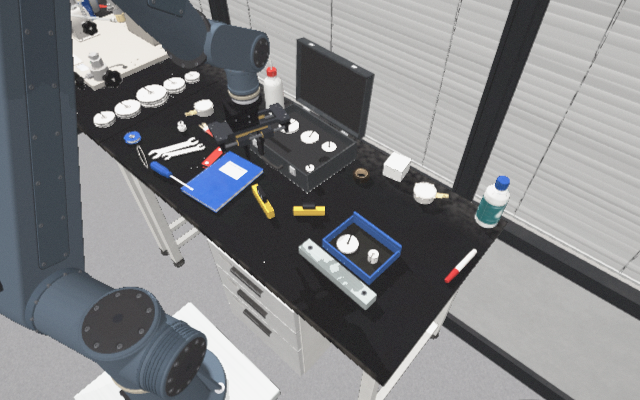

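View pics/side16.png

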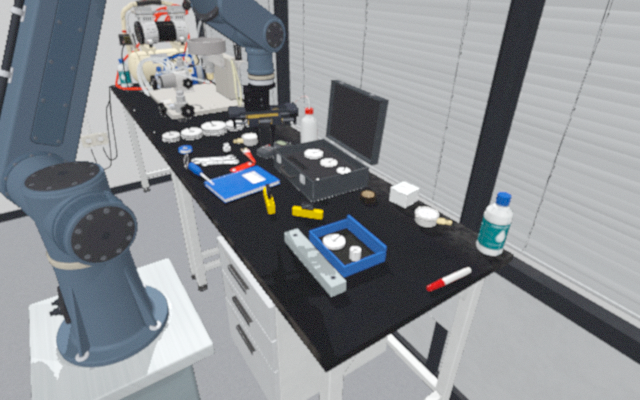

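View pics/wrist16.png

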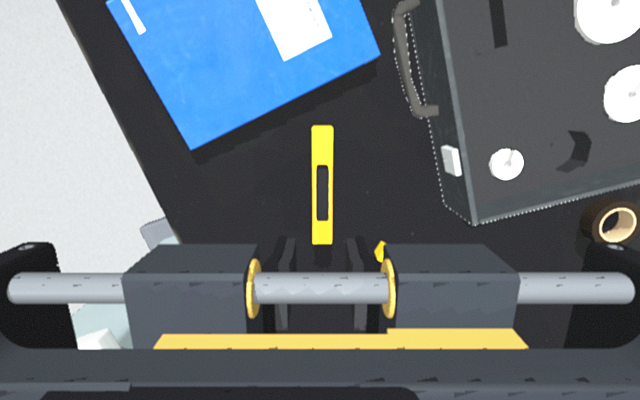

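The spacer stands upright at scene (262,202), clear of everything, and the arm is free of it. I'll make a last check of the bar and tray positions, then hand in.

Run:
```python
from h import *
a=load('scene0')[3].astype(int);b=load('scene16')[3].astype(int);c=load('scene12')[3].astype(int)
s=load('scene16')
def edge(I): 
    g=cv2.GaussianBlur(I.astype(np.float32).mean(axis=2),(0,0),1); return g
for nm,(A,B) in {'bar 0->16':(a,b),'bar 12->16':(c,b),'bar 0->12':(a,c)}.items():
    # right end of the bar (unshadowed) phase correlation
    for r in ((330,260,60,55),(290,230,45,40)):
        x,y,w,h=r; sh=cv2.phaseCorrelate(edge(A)[y:y+h,x:x+w],edge(B)[y:y+h,x:x+w],cv2.createHanningWindow((w,h),cv2.CV_32F)); print(nm,np.round(sh[0],2))
x,y,w,h=285,205,130,110
cv2.imwrite('pics/f16.png',cv2.resize(s[3][y:y+h,x:x+w],None,fx=5,fy=5,interpolation=cv2.INTER_CUBIC)[:,:,::-1])
```

```text
bar 0->16 [0.12 0.11]
bar 0->16 [0.44 0.07]
bar 12->16 [-0.02 -0.07]
bar 12->16 [ 0.34 -0.07]
bar 0->12 [0.1  0.08]
bar 0->12 [0.46 0.11]
```

View pics/f16.png

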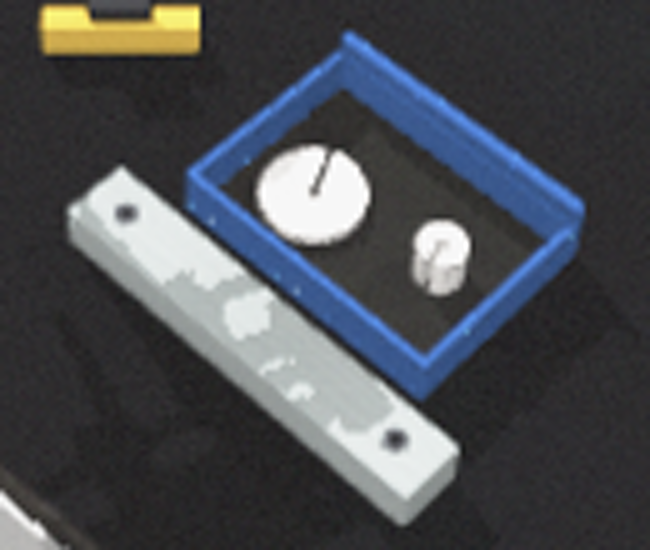

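The bar has not moved beyond the shadow effects, and the tray still stands parallel to it with a 20 mm gap. I'm handing in.

```bash
python3 -c "
from rig import hand_in; print(hand_in())"
```

```text
the job is handed in; nothing more can be done
None
```

The job is done and handed in at about 24 s of the 72 s allowed; no verdict was reported.

- **Spacer placed:** I stood the larger (120 mm) yellow spacer flat against the bar's far face, centred to within about 1 mm. The 93 mm look-alike was left alone.
- **Tray dragged:** The closed fingertip pulled the lip from its left side first, to take out the tray's yaw of about 8.6° against the bar, then from near the middle until it nipped.
- **Nip held:** The nip was held for over 2 s at about 6–8 N, below the 11 N that could shift the bar.
- **Spacer set down:** It stands upright at about x = 0.488, y = 0.259 m, some 15 cm from the bar's end and further from the tray. The robot touches nothing.

**Last checks:**
- **Squareness:** Under the nip the wrist camera put the lip's yaw at −3.6° to −3.8°, against −3.7° for the bar. The coarser two-camera fit gave 0.8° of misalignment. I trusted the wrist view, and the close-up showed no gap at either spacer face.
- **Distance:** The tray's front face came out at bar x of about 40.4 mm, against 40 mm wanted, with calibration good to about 2 mm.
- **Bar:** It shows a shift of 0.1 to 0.5 px between the first and last pictures. I put the larger value down to changing shadows.
- **Other objects:** By eye, nothing else moved between the first and last pictures.

**Imperfections:**
- For less than half a second during the nip the finger pulled up on the lip with about 3 N. I lowered the tool to remove it, and no lifting or tipping of the tray was seen.
- While I lifted the spacer out, the bar pressed sideways against it with about 4 N.

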